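Raise the enclosure's sash, fetch the ultrasonic horn from under it and shut up again

ROBOT

A 6-joint arm with a two-finger parallel gripper is mounted at the origin on a cart in front of the work surface, level with it; the furniture and walls round the work are solid. World frame = base frame: x ahead of the robot, y to its left, z up, the work surface at z = 0. Lengths are in m, angles in rad, forces in N, time in s.
With the tool pointing down it reaches from about 0.35 to 0.975 m from the base axis. Payload 4.9 kg.
Tool frame: the origin (TCP) lies midway between the tips of the shut fingers; the grasp point (between the pads) lies 19 mm behind it; z points along the fingers, y is the direction in which the jaws open and shut (so a half turn about z gives the same grasp; the last joint's range is limited). The gripper opens to 85 mm and grips with 20 to 120 N. Pads are 22 mm wide; open, the fingers measure 114 mm over their backs; the gripper's body (76 mm by 85 mm) begins 54 mm behind the grasp point. The pads swing forward as they close: fully open they stand 13 mm farther back than shut.
Start: joints at [1.007, 0.053, 1.613, -0, 1.476, -0.119], TCP at [0.269, 0.564, 0.231] pointing down, gripper open.
Joint ranges: [-3.01, 3.01], [-1.01, 2.22], [0.06, 2.58], [-1.02, 4.17], [0.09, 2.62], [-3.14, 3.14]. Speed limits (rad/s): [2.57, 2.57, 3.14, 3.14, 3.14, 3.14].

INTERFACE

Orientations are given as a rotation vector (axis times angle).
In Python, from station import ctrl gives the robot as it stands.
- The arm moves only by the tool jog_arm, never from a script. Its argument "steps" is a list of rows, each an object of numbers: "dx", "dy", "dz": the shift along the world's x, y, z in units of 60 mm (1.0 is 60 mm); "twist": the turn about the world's z in units of 10 degrees (1.0 is 10 degrees). A call has 1 to 5 rows; each row is the pose to reach, as a shift and turn from the pose measured when the call began; what a row does not reach only later rows make up. A row lasts 1/8 s, in which the tool goes at most 62.5 mm and 10.7 degrees, less where a joint would pass 70% of its speed; a pose out of reach is approached as far as the arm can. A call with a gripper value outside its range is refused whole. "gripper" is the closure in counts, from 0 (fully open) to 255 (shut), set as the call begins (left out, the last holds). The fingers move at their own pace and stop on an object; "newtons" is the grip in N (left out, the last holds). Time passes only in rows, so rows that repeat a pose let the fingers close. It gives the time, the measured TCP pose, the force and the opening at its end, in the units of the state.
- ctrl.get_obs(): the state, without advancing time (a new reading comes with each control period).
- ctrl.get_image(name): name is "scene" or "side" or "wrist"; returns a dict with "frame" (480x640x3 uint8, red, green, blue), "range_z" (480x640 float32, m along the optical axis (not along the pixel's ray), 0 where there is no reading), "fx", "fy", "cx", "cy" (pixels), "extrinsics" (4x4, takes a point from camera to world coordinates). Camera axes: x right, y down, z forward; pixel columns grow to the right and rows downward; lengths in m; the calibration is good to about 2 mm. The wrist camera is an equidistant fisheye: a pixel r from the principal point sees the ray r / f radians off the axis. A picture is of the moment at which its call begins.
- ctrl.finish_job(): hands the job in, once; it reports no verdict.
The state is a dict: "t": time; "q": joint angles; "dq": joint speeds; "effort": joint torques, N m; "tool_pos": TCP position; "tool_rot": TCP orientation; "contact_force": force on the tool from outside, world axes, zero at the start; "wrist_torque": the same for the moment, N m; "opening": finger opening in m.
Only numpy, scipy, OpenCV 4.12 (cv2) and the standard library are available. Lean on these libraries where they do the work, as an engineer would, in place of code of your own. Each camera call takes 0.05 s, during which the arm holds its last target.

TASK

The ultrasonic horn has dried in the sloping-front enclosure and is wanted on the bench. Raise the sash until it stays up by itself, reach in under it, take the horn at its balance point, carry it out level and lay it gently in the empty rest on the bench, its fat end on the wide V-block. Then bring the sash down again, without letting it drop, until it is fully shut, and leave the bottles and the glassware where they stand.

Things in the scene. Friction and masses are not known exactly. Their poses are not given: they have to be found in the camera images.
- sill (a point): Middle of the front sill of the fixed sloping-front enclosure (410 mm wide, 280 deep, 283 high, floor 10 mm above the bench, clear walls), 55 mm above the bench, at its front face; x into the enclosure, y left, z up. The sill bar ends 4 mm lower, 16 mm deep. From here the front slopes up and back at 42 degrees; mouth 360 mm wide; black brakes stand 51 mm off the tracks 285 mm up, a fixed pane starts 178 mm up.
- sash (a joint): How far the sash is raised, m along the slope: 0 shut, 0.200 fully up. Clear pane in an aluminium frame, 195 mm long up the slope, 0.40 to 0.63 kg. Below about 0.11 nothing holds it and it drops shut when let go; above that felt brakes grip it and it stays. Lifting takes up to 5 N, in the brakes 15 N; moving it down out of the brakes up to 6 N, then it must be held back.
- sash_handle (a point): Middle of the handle bar: black bow handle on the foot of the sash, midway across. Bar 76 mm long up the slope, 14 wide, 12 thick, 36 clear of the pane, a post 33 mm either side of here. Site x points up the slope (the sash's travel), y across, z square out of the slope. Pinch it across its 14 mm. The sash's lower edge (18 mm thick) lies 52 mm down the slope from here, 32 to 50 mm in.
- horn_balance (a point): Balance point of the ultrasonic horn, on its axis: part 200 mm long, 0.34 to 0.55 kg, lying level; x runs along it from the fat heavy end to the thin tip. From here along x, mm: dark converter 40 thick from -70 to -20; steel collar 29 thick from -20 to 20 (grip here); horn 23 thick to 60; taper; rod 13 thick from 70 to 130. It starts in a rest like the other, on the enclosure's floor, fat end to the sill.
- bench_rest: The empty rest on the bench, fixed: base plate 8 mm thick, 56 wide, from -74 to 122 mm along x, with two white V-blocks (90-degree grooves along x): a wide one (48 mm, 18 thick, at x -45, top 56 up) for the converter, a narrow one (30 mm, 16 thick, at x 100, top 66 up) for the rod. Origin on the bench: the laid horn's balance point is 60 mm above it, its tip towards +x.
- flask_top (a point): Bystander inside the enclosure, to one side of the horn: square white flask with a ribbed cap, 50x43x87 mm, loose. This point: the middle of its top.
- beaker_top (a point): Bystander inside the enclosure, on the other side of the horn: empty glass beaker, 57 mm in diameter, 66 mm high, loose. This point: the middle of its top.
- jar_top (a point): Bystander on the bench, either in front between the enclosure and the bench rest or behind that rest: amber jar with a white cap, 45 mm in diameter, 55 mm high, loose. This point: the middle of its top.
- dropper_top (a point): Bystander on the bench, at the other of the two places named for the jar: brown dropper bottle with a black teat, 31 mm in diameter, 86 mm high, loose. This point: the middle of its top.
There are look-alikes about, which are no part of the job. What is shaped like the part that bears jar_top but yellow is not meant.

How it is judged:
By the outcome, as a careful person would: the job done as asked, in the order asked, and still so for the second after the job is handed in, with the robot touching nothing.
It also fails if it takes over 72 s, if anything falls off the work surface, if the arm or the gripper's body presses on something with over 40 N, if the wrist force passes 120 N, or if a joint passes its speed limit or range.

## Working session

There is one attempt and no reset: what is moved stays moved. The work goes in short steps, Python scripts to look and compute and a tool call to move; the robot and the scene stay as the last step left them, time stands still between calls to the robot, and variables do not carry over. Pictures are saved under pics/ and viewed, and the job is handed in when it is done.

Besides the shell and the picture viewer there is one more tool, called by a JSON object that holds its "name" and its "arguments", one argument or row to a line. jog_arm: Moves the arm, as the interface text tells. Its arguments: {"type":"object","properties":{"steps":{"type":"array"},"gripper":{"type":"number"},"newtons":{"type":"number"}},"required":["steps"]}

```bash
ls; mkdir -p pics; cat > h.py <<'E'
import numpy as np, cv2, sys
from station import ctrl
from scipy.spatial.transform import Rotation as R
def grab(n,tag):
    im=ctrl.get_image(n); np.savez(f'pics/{tag}.npz',**im)
    cv2.imwrite(f'pics/{tag}.png',cv2.cvtColor(im['frame'],cv2.COLOR_RGB2BGR)); return im
def load(tag): return dict(np.load(f'pics/{tag}.npz'))
def ray(im,u,v,fish=False):
    E=im['extrinsics']
    if fish:
        a=(u-im['cx'])/im['fx'];b=(v-im['cy'])/im['fy'];r=np.hypot(a,b)
        d=np.array([a/r*np.sin(r),b/r*np.sin(r),np.cos(r)]) if r>1e-9 else np.array([0,0,1.])
    else: d=np.array([(u-im['cx'])/im['fx'],(v-im['cy'])/im['fy'],1.])
    return E[:3,3],E[:3,:3]@d
def onz(im,u,v,z,fish=False):
    o,d=ray(im,u,v,fish); return o+d*(z-o[2])/d[2]
def depth(im,u,v,k=1):
    z=im['range_z'][v-k:v+k+1,u-k:u+k+1]; z=z[z>0]
    if len(z)==0: return None
    o,d=ray(im,u,v); return o+d*np.median(z)
def tri(rays):
    A=np.zeros((3,3));b=np.zeros(3)
    for o,d in rays:
        d=d/np.linalg.norm(d);P=np.eye(3)-np.outer(d,d);A+=P;b+=P@o
    x=np.linalg.solve(A,b)
    return x,[np.linalg.norm((np.eye(3)-np.outer(d,d)/(d@d))@(x-o)) for o,d in rays]
def proj(im,p):
    E=im['extrinsics'];c=E[:3,:3].T@(np.asarray(p)-E[:3,3]);return np.array([im['fx']*c[0]/c[2]+im['cx'],im['fy']*c[1]/c[2]+im['cy']])
E
python3 - <<'E'
from h import *
for n in ['scene','side','wrist']:
    im=grab(n,n+'0'); print(n,im['fx'],im['cx'],im['cy'],im['extrinsics'].round(3).tolist())
o=ctrl.get_obs(); print({k:np.round(v,3).tolist() for k,v in o.items()})
E
```

```text
pics
scene 599.8679546957976 319.45905504779455 240.35729107300804 [[-0.669, -0.425, 0.61, -0.474], [-0.744, 0.387, -0.545, 0.988], [-0.004, -0.818, -0.575, 1.068], [0.0, 0.0, 0.0, 1.0]]
side 536.6432913343485 316.65949030421586 244.11776979831185 [[-0.999, 0.002, 0.04, 0.5], [-0.036, 0.425, -0.904, 1.236], [-0.019, -0.905, -0.425, 0.633], [0.0, 0.0, 0.0, 1.0]]
wrist 371.64829954431775 319.59338521288316 241.86424491771515 [[0.431, 0.87, 0.24, 0.208], [0.902, -0.415, -0.117, 0.593], [-0.003, 0.267, -0.964, 0.373], [0.0, 0.0, 0.0, 1.0]]
{'t': 0.15, 'q': [1.007, 0.053, 1.614, -0.0, 1.476, -0.119], 'dq': [0.001, 0.001, -0.006, -0.002, 0.001, 0.002], 'effort': [0.001, -39.425, -37.072, -0.0, 0.005, 0.0], 'tool_pos': [0.269, 0.564, 0.23], 'tool_rot': [-0.693, -3.064, 0.002], 'contact_force': [-0.99, 1.054, 0.508], 'wrist_torque': [0.04, -0.018, -0.028], 'opening': 0.086}
```

View pics/scene0.png

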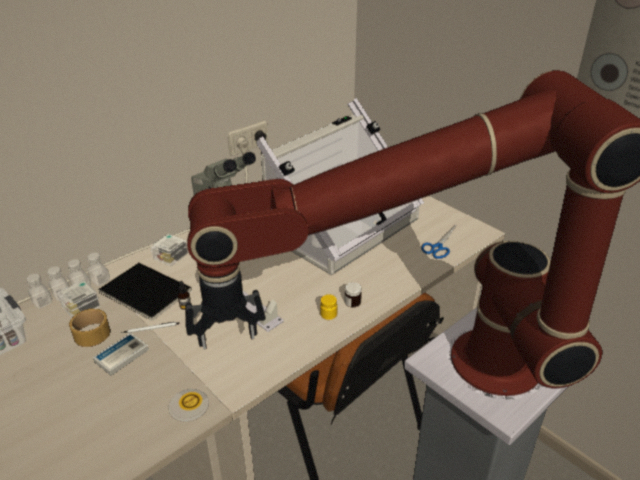

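View pics/side0.png

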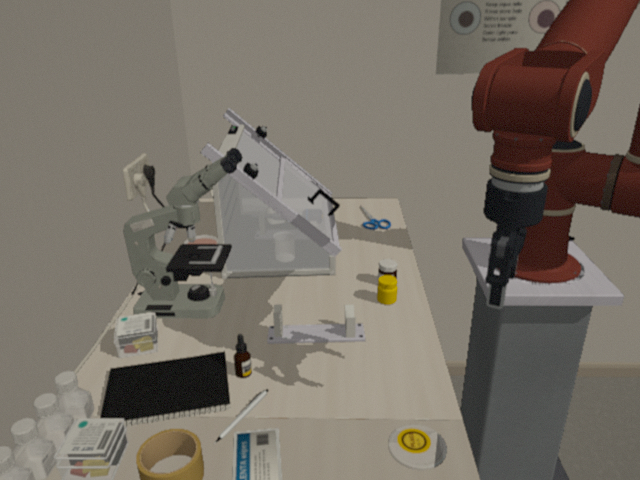

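View pics/wrist0.png

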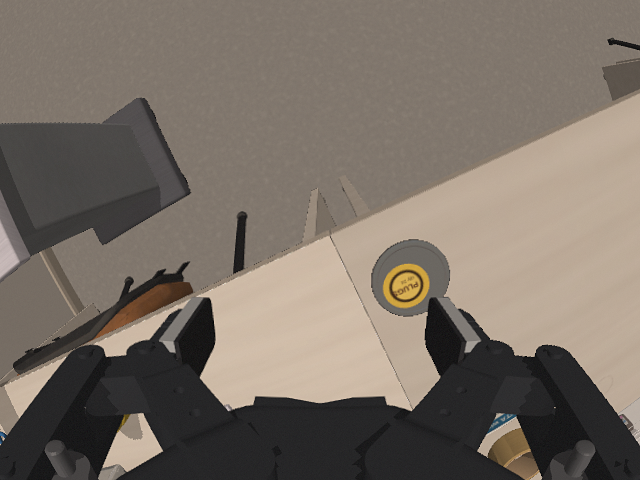

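Scene: enclosure at about (350,200), rest at (268,318), jar at (352,295), yellow look-alike at (329,307). Side: handle at (322,200), rest (315,330), dropper (243,358), amber jar (388,270), yellow jar (388,290). Next, close crops.

```bash
python3 - <<'E'
import cv2
s=cv2.imread('pics/scene0.png'); d=cv2.imread('pics/side0.png')
cv2.imwrite('pics/c1.png',cv2.resize(s[90:340,170:460],None,fx=2.7,fy=2.4,interpolation=cv2.INTER_CUBIC))
cv2.imwrite('pics/c2.png',cv2.resize(d[100:280,190:420],None,fx=3.4,fy=3.3,interpolation=cv2.INTER_CUBIC))
cv2.imwrite('pics/c3.png',cv2.resize(d[250:390,220:420],None,fx=4,fy=4,interpolation=cv2.INTER_CUBIC))
E
```

```text
(no output)
```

View pics/c1.png

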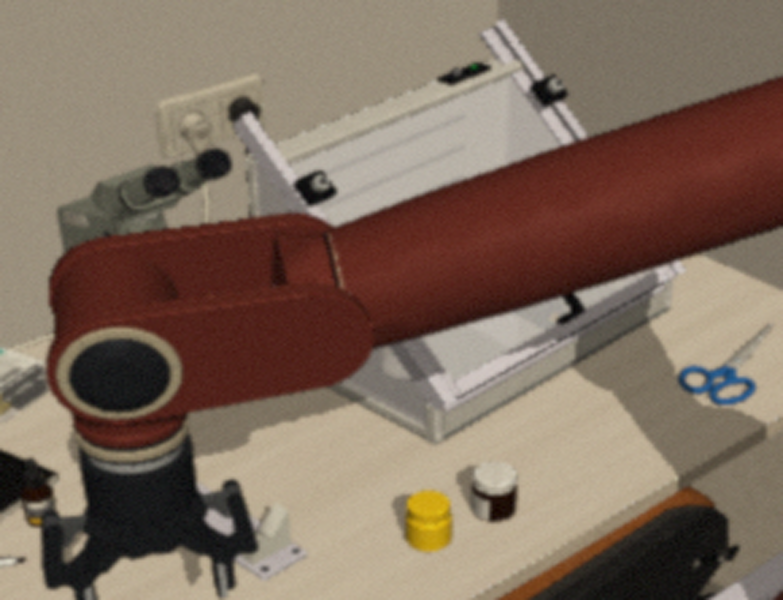

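View pics/c2.png

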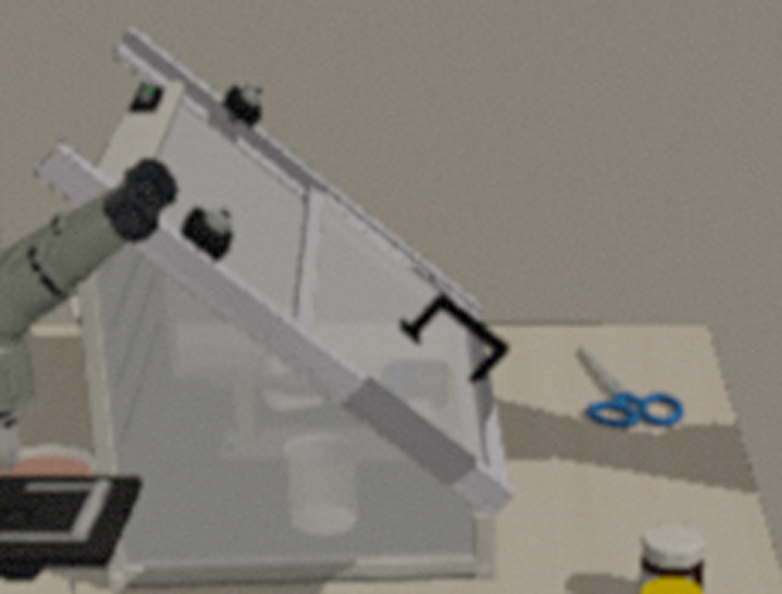

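View pics/c3.png

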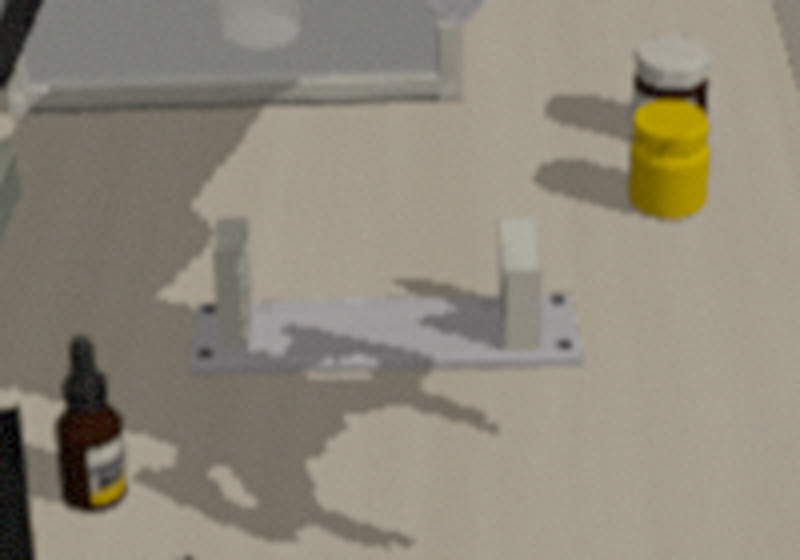

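```bash
python3 - <<'E'
from h import *
d=load('side0'); s=load('scene0')
# crops c2: scale3.4,3.3 off(190,100); c3: 4 off (220,250)
def c2(x,y): return round(190+x/3.4),round(100+y/3.3)
def c3(x,y): return round(220+x/4),round(250+y/4)
for n,p in dict(hlow=c2(492,345),hup=c2(442,308),hmid=c2(467,325),track_low=c2(495,500),trackup=c2(60,165),sillcornerL=c2(483,560),brakeL=c2(208,235),brakeR=c2(243,105), blL=c3(231,235),blR=c3(519,230),p1=c3(195,365),p2=c3(578,357),p3=c3(572,297),p4=c3(210,300),jar=c3(672,55),yel=c3(670,112),drop=c3(80,345), baseL=c3(90,103),baseR=c3(440,90)).items():
    w=depth(d,*p); print(n,p,None if w is None else w.round(3))
def c1(x,y): return round(170+x/2.7),round(90+y/2.4)
for n,p in dict(cornL=c1(437,405),cornR=c1(680,268),footL=c1(437,438),footR=c1(668,310),handle=c1(572,305),brakeL=c1(315,185),brakeR=c1(548,88),jar=c1(495,472),yel=c1(430,500)).items():
    w=depth(s,*p); print('S',n,p,None if w is None else w.round(3))
E
```

```text
hlow (335, 205) [ 0.509 -0.13   0.108]
hup (320, 193) [ 0.549 -0.128  0.144]
hmid (327, 198) [ 0.53  -0.131  0.128]
track_low (336, 252) [0.506 0.071 0.064]
trackup (208, 150) [0.786 0.088 0.322]
sillcornerL (332, 270) [0.516 0.071 0.015]
brakeL (251, 171) [0.696 0.079 0.271]
brakeR (261, 132) [ 0.722 -0.294  0.271]
blL (278, 309) [0.621 0.32  0.059]
blR (350, 308) [0.476 0.301 0.049]
p1 (269, 341) [0.638 0.356 0.006]
p2 (364, 339) [0.449 0.345 0.004]
p3 (363, 324) [ 0.448  0.282 -0.002]
p4 (272, 325) [0.64 0.29 0.  ]
jar (388, 264) [0.384 0.114 0.054]
yel (388, 278) [0.39  0.183 0.054]
drop (240, 336) [0.674 0.451 0.084]
baseL (242, 276) [0.736 0.085 0.006]
baseR (330, 272) [0.521 0.071 0.009]
S cornL (332, 259) [0.505 0.066 0.058]
S cornR (422, 202) [ 0.523 -0.342  0.069]
S footL (332, 272) [0.506 0.064 0.01 ]
S footR (417, 219) [ 0.533 -0.338  0.001]
S handle (382, 217) [ 0.504 -0.133  0.112]
S brakeL (287, 167) [0.69  0.067 0.276]
S brakeR (373, 127) [ 0.718 -0.307  0.271]
S jar (353, 287) [0.382 0.105 0.054]
S yel (329, 298) [0.391 0.183 0.055]
```

```bash
cat >> h.py <<'E'
def st():
    o=ctrl.get_obs(); M=R.from_rotvec(o['tool_rot']).as_matrix()
    print('t',round(float(o['t']),2),'pos',np.round(o['tool_pos'],4),'yaxis',np.degrees(np.arctan2(M[1,1],M[0,1])).round(2),'z',M[:,2].round(3),'F',np.round(o['contact_force'],1),'op',round(float(o['opening']),4)); return o,M
E
python3 - <<'E'
from h import *
o,M=st(); print(M.round(3)); w=load('wrist0')
E=w['extrinsics']; print((M.T@(E[:3,3]-o['tool_pos'])).round(3), (M.T@E[:3,:3]).round(3))
d=load('side0')
# black handle mask in side
hsv=cv2.cvtColor(d['frame'],cv2.COLOR_RGB2HSV)
m=(hsv[...,2]<70).astype(np.uint8); m[:,:300]=0;m[:,345:]=0;m[:180]=0;m[220:]=0
ys,xs=np.nonzero(m); P=np.array([depth(d,x,y,0) for x,y in zip(xs,ys) if d['range_z'][y,x]>0])
k=P[:,1]
out=P@np.array([-.669*.9976,-.669*.07,.743]); al=P@np.array([.743*.9976,.743*.07,.669])
print(len(P),P.mean(0).round(4)); top=out>np.percentile(out,97)-.014
print(np.percentile(out,[3,50,97]).round(4),np.percentile(al[top],[1,50,99]).round(4),P[top].mean(0).round(4),np.percentile(P[top][:,1],[3,97]))
E
```

```text
t 0.15 pos [0.2687 0.5638 0.2303] yaxis 64.51 z [-0.001 -0.001 -1.   ] F [-1.   1.1  0.5] op 0.0856
[[-0.903  0.43  -0.001]
 [ 0.43   0.903 -0.001]
 [ 0.    -0.002 -1.   ]]
[ 0.067 -0.    -0.142] [[-0.    -0.964 -0.267]
 [ 1.    -0.    -0.001]
 [ 0.001 -0.267  0.964]]
166 [ 0.535  -0.1319  0.1212]
[-0.2875 -0.254  -0.2464] [0.4347 0.4678 0.5042] [ 0.5272 -0.1303  0.1275] [-0.13625369 -0.12352756]
```

{"name": "jog_arm", "arguments": {
  "steps": [
    {"dx":0.3,"dy":-0.9,"dz":0.2,"twist":0.5},
    {"dx":0.65,"dy":-1.8,"dz":0.5,"twist":1.0},
    {"dx":1.0,"dy":-2.7,"dz":0.8,"twist":1.5},
    {"dx":1.3,"dy":-3.6,"dz":0.8,"twist":2.0},
    {"dx":1.6,"dy":-4.5,"dz":0.8,"twist":2.5}
  ],
  "gripper": 100
}}

```text
t: 0.78
tool_pos: [0.3649, 0.2921, 0.2785]
tool_rot: [0.008, 3.141, -0.002]
contact_force: [0.7, -0.1, -0.3]
opening: 0.0521
```

{"name": "jog_arm", "arguments": {
  "steps": [
    {"dx":0.35,"dy":-0.9,"dz":0,"twist":0.2},
    {"dx":0.7,"dy":-1.8,"dz":0,"twist":0.4},
    {"dx":1.05,"dy":-2.7,"dz":0,"twist":0.4},
    {"dx":1.4,"dy":-3.6,"dz":0,"twist":0.4},
    {"dx":1.7,"dy":-4.5,"dz":0,"twist":0.4}
  ]
}}

```text
t: 1.4
tool_pos: [0.4671, 0.0202, 0.2783]
tool_rot: [-0.101, 3.139, -0.002]
contact_force: [0.3, -0.0, 0.6]
opening: 0.0518
```

```bash
python3 - <<'E'
from h import *
st()
E
```

```text
t 1.4 pos [0.4671 0.0202 0.2783] yaxis 93.69 z [ 0.001 -0.001 -1.   ] F [ 0.3 -0.   0.6] op 0.0518
```

{"name": "jog_arm", "arguments": {
  "steps": [
    {"dx":0.35,"dy":-0.85,"dz":0},
    {"dx":0.7,"dy":-1.7,"dz":-0.2},
    {"dx":1.0,"dy":-2.5,"dz":-0.5},
    {"dx":1.0,"dy":-2.5,"dz":-0.5}
  ]
}}

```text
validation failed for argument at $.st...
```

```bash
python3 - <<'E'
from h import *
st(); grab('wrist','w1'); grab('scene','s1')
E
```

```text
t 1.4 pos [0.4671 0.0202 0.2783] yaxis 93.69 z [ 0.001 -0.001 -1.   ] F [ 0.3 -0.   0.6] op 0.0518
```

View pics/w1.png

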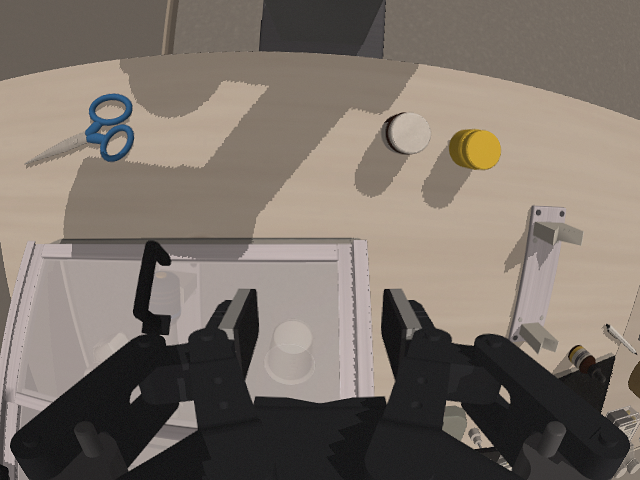

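View pics/s1.png

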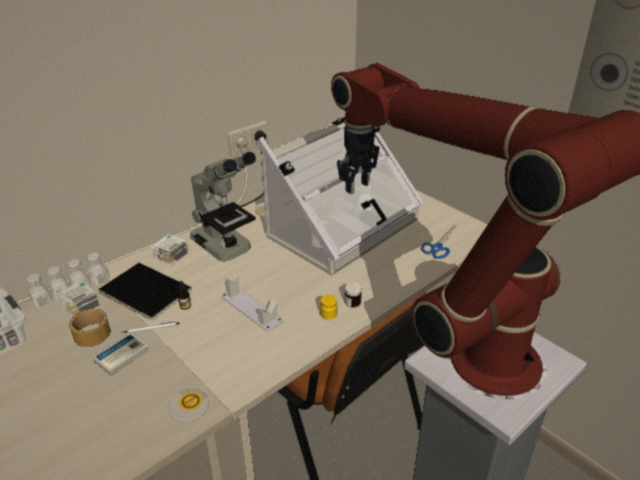

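Wrist view: handle at (155,290), horn beneath at ~(165,285), beaker (292,350), rest at (545,270) with the wide block toward the robot, jar (408,132), yellow jar (476,149). The move was refused by validation; I'll include all four fields.

{"name": "jog_arm", "arguments": {
  "steps": [
    {"dx":0.35,"dy":-0.85,"dz":0,"twist":0},
    {"dx":0.7,"dy":-1.7,"dz":-0.2,"twist":0},
    {"dx":1.0,"dy":-2.5,"dz":-0.5,"twist":0},
    {"dx":1.0,"dy":-2.5,"dz":-0.5,"twist":0}
  ]
}}

```text
t: 2.0
tool_pos: [0.527, -0.1335, 0.2453]
tool_rot: [0.085, -3.136, 0.001]
contact_force: [-1.2, 0.2, -0.0]
opening: 0.0515
```

```bash
python3 - <<'E'
from h import *
st(); grab('wrist','w2'); grab('scene','s2'); grab('side','d2')
E
```

```text
t 2.0 pos [ 0.527  -0.1335  0.2453] yaxis 93.12 z [-0.005 -0.001 -1.   ] F [-1.2  0.2 -0. ] op 0.0515
```

View pics/w2.png

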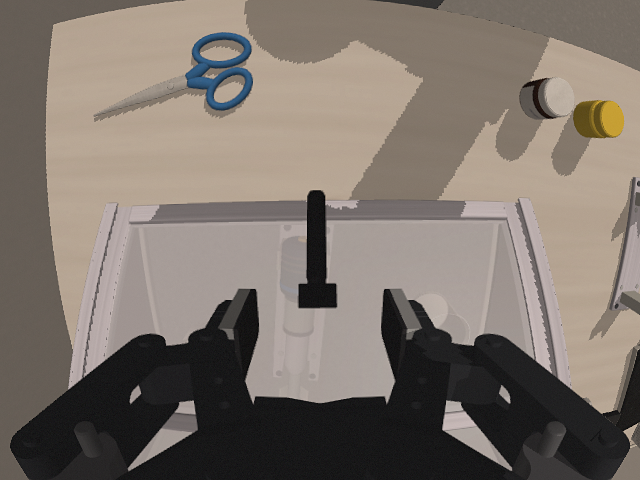

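View pics/d2.png

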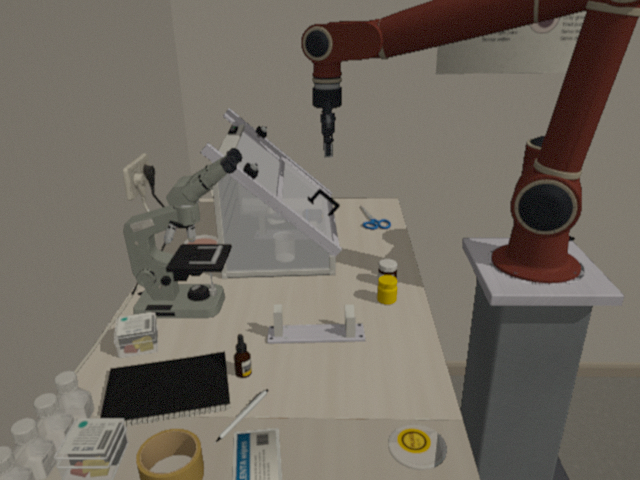

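```bash
python3 - <<'E'
from h import *
w1=load('w1');w2=load('w2');s=load('s2')
for n,a,b in [('low',(153,244),(316,195)),('up',(155,318),(317,289))]:
    x,r=tri([ray(w1,*a,True),ray(w2,*b,True)]);print(n,x.round(4),np.round(r,4))
hsv=cv2.cvtColor(s['frame'],cv2.COLOR_RGB2HSV)
m=(hsv[...,2]<60).astype(np.uint8); m[:,:355]=0;m[:,395:]=0;m[:195]=0;m[228:]=0
ys,xs=np.nonzero(m); P=np.array([depth(s,x,y,0) for x,y in zip(xs,ys) if s['range_z'][y,x]>0])
out=P@np.array([-.669*.9976,-.669*.07,.743]); al=P@np.array([.743*.9976,.743*.07,.669])
print(len(P),np.percentile(out,[3,50,97]).round(4)); top=out>np.percentile(out,97)-.016
print(np.percentile(al[top],[1,50,99]).round(4),P[top].mean(0).round(4),np.percentile(P[top][:,1],[3,50,97]))
# brakes & track lines from range: fit plane of fixed pane? enclosure yaw via w2 track lines
E
```

```text
low [ 0.5006 -0.1383  0.1019] [0. 0.]
up [ 0.57   -0.1339  0.1215] [0.0005 0.0005]
147 [-0.2894 -0.2498 -0.2397]
[0.4303 0.4658 0.5011] [ 0.5218 -0.1329  0.129 ] [-0.14023384 -0.13240451 -0.12501291]
```

{"name": "jog_arm", "arguments": {
  "steps": [
    {"dx":0,"dy":0,"dz":-0.75,"twist":0.05},
    {"dx":0,"dy":0,"dz":-1.5,"twist":0.05},
    {"dx":0,"dy":0,"dz":-2.2,"twist":0.05},
    {"dx":0,"dy":0,"dz":-2.2,"twist":0.05}
  ]
}}

```text
t: 2.65
tool_pos: [0.525, -0.1285, 0.113]
tool_rot: [0.109, -3.133, -0.001]
contact_force: [0.1, -0.3, -0.6]
opening: 0.0516
```

```bash
python3 - <<'E'
from h import *
st(); grab('wrist','w3'); d=grab('side','d3')['frame']
cv2.imwrite('pics/c4.png',cv2.resize(d[60:260,240:400,::-1],None,fx=3,fy=3,interpolation=cv2.INTER_CUBIC))
E
```

```text
t 2.65 pos [ 0.525  -0.1285  0.113 ] yaxis 93.97 z [-0.007  0.001 -1.   ] F [ 0.1 -0.3 -0.6] op 0.0516
```

View pics/w3.png

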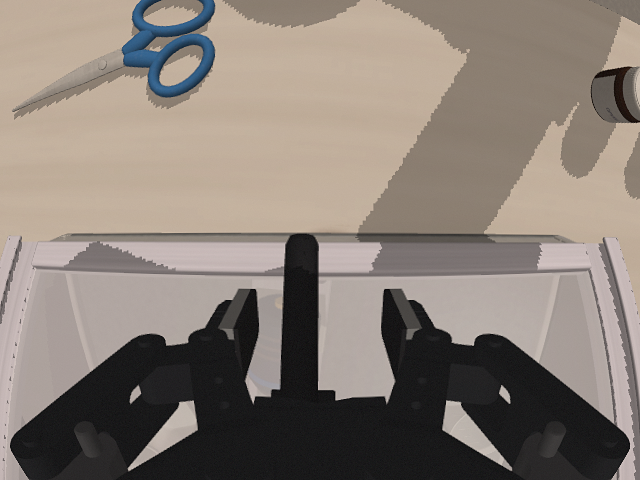

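View pics/c4.png

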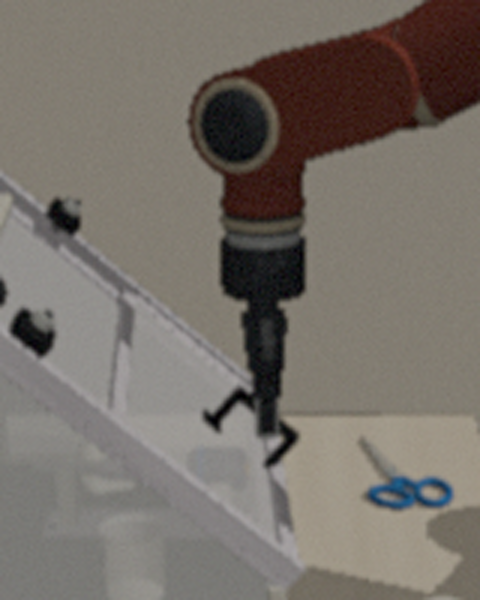

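Bar at col 300 vs jaw centre 320: shift ~5 mm to −y, then close.

{"name": "jog_arm", "arguments": {
  "steps": [
    {"dx":0,"dy":-0.08,"dz":0,"twist":0},
    {"dx":0,"dy":-0.08,"dz":0,"twist":0}
  ]
}}

```text
t: 3.0
tool_pos: [0.5298, -0.1359, 0.1205]
tool_rot: [-0.107, 3.134, -0.007]
contact_force: [1.0, 0.8, -0.5]
opening: 0.0521
```

{"name": "jog_arm", "arguments": {
  "steps": [
    {"dx":0,"dy":0,"dz":0,"twist":0},
    {"dx":0,"dy":0,"dz":0,"twist":0},
    {"dx":0,"dy":0,"dz":0,"twist":0},
    {"dx":0,"dy":0,"dz":0,"twist":0}
  ],
  "gripper": 255,
  "newtons": 80
}}

```text
t: 3.5
tool_pos: [0.5302, -0.136, 0.1214]
tool_rot: [-0.107, 3.133, -0.007]
contact_force: [-1.5, -0.3, 4.8]
opening: 0.0122
```

{"name": "jog_arm", "arguments": {
  "steps": [
    {"dx":0,"dy":0,"dz":0,"twist":0},
    {"dx":0,"dy":0,"dz":0,"twist":0},
    {"dx":-0.05,"dy":0.0,"dz":-0.18,"twist":0},
    {"dx":-0.05,"dy":0.0,"dz":-0.18,"twist":0}
  ],
  "gripper": 170
}}

```text
t: 4.0
tool_pos: [0.5258, -0.1355, 0.1087]
tool_rot: [-0.107, 3.136, -0.005]
contact_force: [-0.6, -0.9, 0.0]
opening: 0.0283
```

```bash
python3 - <<'E'
from h import *
st(); grab('wrist','w4'); d=grab('side','d4')['frame']
cv2.imwrite('pics/c5.png',cv2.resize(d[140:260,280:380,::-1],None,fx=5,fy=5,interpolation=cv2.INTER_CUBIC))
E
```

```text
t 4.0 pos [ 0.5258 -0.1355  0.1087] yaxis 93.9 z [ 0.004 -0.003 -1.   ] F [-0.6 -0.9  0. ] op 0.0283
```

View pics/w4.png

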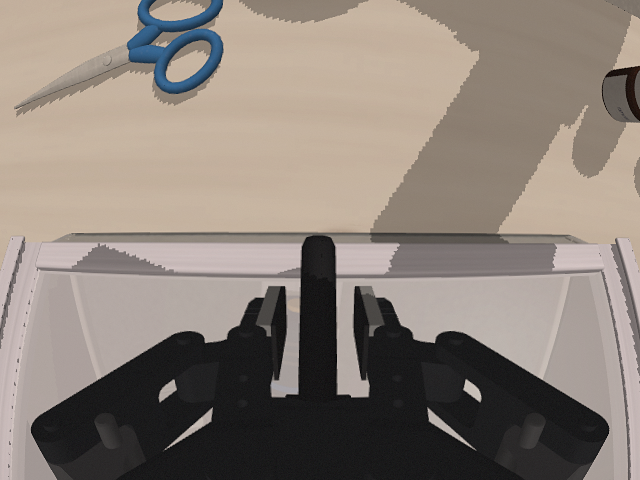

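View pics/c5.png

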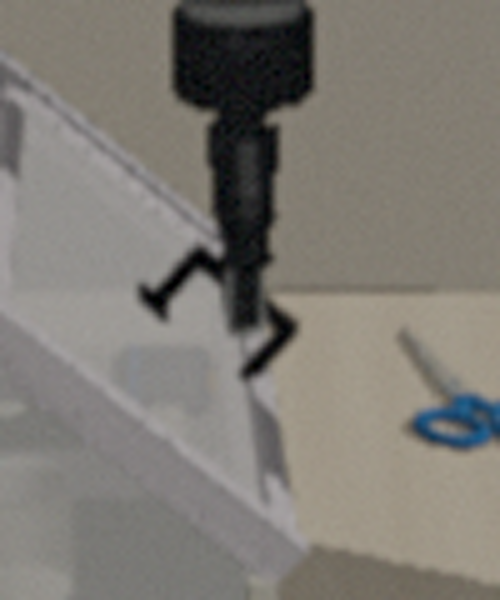

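Bar (col 318) is centred, fingers well past it. Close.

{"name": "jog_arm", "arguments": {
  "steps": [
    {"dx":0,"dy":0,"dz":0,"twist":0},
    {"dx":0,"dy":0,"dz":0,"twist":0},
    {"dx":0,"dy":0,"dz":0,"twist":0}
  ],
  "gripper": 255,
  "newtons": 80
}}

```text
t: 4.47
tool_pos: [0.527, -0.1362, 0.1104]
tool_rot: [-0.106, 3.134, -0.008]
contact_force: [-0.2, -2.6, 2.0]
opening: 0.0132
```

```bash
python3 - <<'E'
from h import *
st()
E
```

```text
t 4.47 pos [ 0.527  -0.1362  0.1104] yaxis 93.88 z [ 0.006 -0.005 -1.   ] F [-0.2 -2.6  2. ] op 0.0132
```

{"name": "jog_arm", "arguments": {
  "steps": [
    {"dx":0.12,"dy":0.01,"dz":0.11,"twist":0},
    {"dx":0.3,"dy":0.02,"dz":0.27,"twist":0},
    {"dx":0.48,"dy":0.03,"dz":0.43,"twist":0},
    {"dx":0.66,"dy":0.045,"dz":0.6,"twist":0},
    {"dx":0.84,"dy":0.06,"dz":0.76,"twist":0}
  ]
}}

```text
t: 5.1
tool_pos: [0.5764, -0.1329, 0.1551]
tool_rot: [-0.106, 3.138, -0.008]
contact_force: [-3.7, -4.4, -2.4]
opening: 0.0127
```

```bash
python3 - <<'E'
from h import *
st(); grab('side','d5')
E
```

```text
t 5.1 pos [ 0.5764 -0.1329  0.1551] yaxis 93.86 z [ 0.002 -0.005 -1.   ] F [-3.7 -4.4 -2.4] op 0.0127
```

View pics/d5.png

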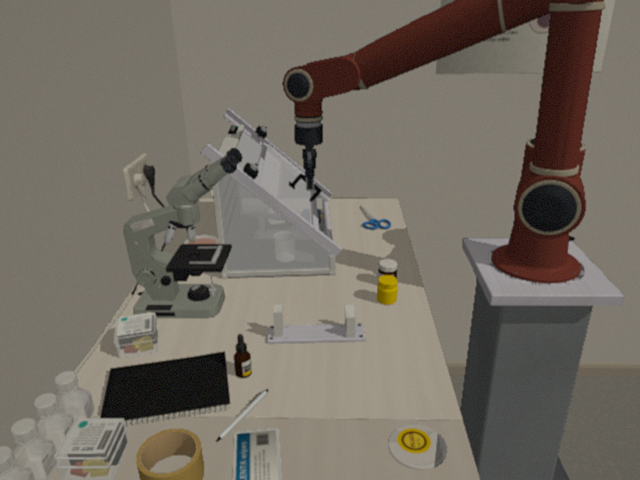

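{"name": "jog_arm", "arguments": {
  "steps": [
    {"dx":0.18,"dy":0.01,"dz":0.16,"twist":0},
    {"dx":0.36,"dy":0.02,"dz":0.325,"twist":0},
    {"dx":0.54,"dy":0.03,"dz":0.49,"twist":0},
    {"dx":0.72,"dy":0.04,"dz":0.65,"twist":0},
    {"dx":0.9,"dy":0.05,"dz":0.81,"twist":0}
  ]
}}

```text
t: 5.78
tool_pos: [0.6289, -0.1294, 0.2025]
tool_rot: [0.106, -3.134, 0.005]
contact_force: [-13.1, -2.2, -3.1]
opening: 0.0126
```

{"name": "jog_arm", "arguments": {
  "steps": [
    {"dx":0.15,"dy":0.01,"dz":0.135,"twist":0},
    {"dx":0.3,"dy":0.02,"dz":0.27,"twist":0},
    {"dx":0.45,"dy":0.03,"dz":0.405,"twist":0},
    {"dx":0.6,"dy":0.04,"dz":0.54,"twist":0},
    {"dx":0.66,"dy":0.04,"dz":0.59,"twist":0}
  ]
}}

```text
t: 6.4
tool_pos: [0.6656, -0.127, 0.2358]
tool_rot: [0.105, -3.124, 0.003]
contact_force: [-13.2, -0.8, -2.6]
opening: 0.0127
```

```bash
python3 - <<'E'
from h import *
o,M=st(); print(np.linalg.norm(o['tool_pos']-np.array([.527,-.1362,.1104])))
E
```

```text
t 6.4 pos [ 0.6656 -0.127   0.2358] yaxis 93.85 z [-0.016 -0.002 -1.   ] F [-13.2  -0.8  -2.6] op 0.0127
0.1871166742422575
```

{"name": "jog_arm", "arguments": {
  "steps": [
    {"dx":0.08,"dy":0.0,"dz":0.07,"twist":0},
    {"dx":0.13,"dy":0.01,"dz":0.12,"twist":0},
    {"dx":0.13,"dy":0.01,"dz":0.12,"twist":0}
  ]
}}

```text
t: 6.78
tool_pos: [0.6714, -0.1266, 0.2411]
tool_rot: [0.105, -3.117, 0.002]
contact_force: [-10.1, -1.8, -2.6]
opening: 0.0123
```

```bash
python3 - <<'E'
from h import *
o,M=st(); print(np.linalg.norm(o['tool_pos']-np.array([.527,-.1362,.1104])))
d=grab('side','d6')['frame']
cv2.imwrite('pics/c6.png',cv2.resize(d[80:290,190:370,::-1],None,fx=2.8,fy=2.8,interpolation=cv2.INTER_CUBIC))
E
```

```text
t 6.78 pos [ 0.6714 -0.1266  0.2411] yaxis 93.84 z [-0.023 -0.002 -1.   ] F [-10.1  -1.8  -2.6] op 0.0123
0.1949697719217911
```

View pics/c6.png

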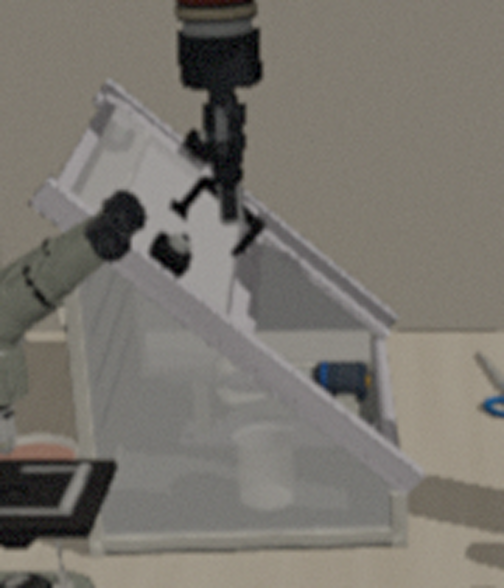

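{"name": "jog_arm", "arguments": {
  "steps": [
    {"dx":0,"dy":0,"dz":0,"twist":0},
    {"dx":0,"dy":0,"dz":0,"twist":0},
    {"dx":0,"dy":0,"dz":0,"twist":0}
  ],
  "gripper": 150
}}

```text
t: 7.2
tool_pos: [0.6719, -0.1263, 0.2417]
tool_rot: [0.105, -3.118, 0.002]
contact_force: [0.5, -0.3, 0.3]
opening: 0.0352
```

{"name": "jog_arm", "arguments": {
  "steps": [
    {"dx":0,"dy":0,"dz":0.7,"twist":0},
    {"dx":-0.3,"dy":0,"dz":1.2,"twist":0},
    {"dx":-1.2,"dy":0,"dz":1.2,"twist":0},
    {"dx":-2.1,"dy":0,"dz":0.8,"twist":0},
    {"dx":-3.0,"dy":0,"dz":0.3,"twist":0}
  ]
}}

```text
t: 7.82
tool_pos: [0.4912, -0.1264, 0.2607]
tool_rot: [0.106, -3.122, 0.005]
contact_force: [0.1, -1.0, -0.2]
opening: 0.0352
```

```bash
python3 - <<'E'
from h import *
o,M=st(); grab('wrist','w7'); grab('scene','s7');d=grab('side','d7')['frame']
cv2.imwrite('pics/c7.png',cv2.resize(d[80:290,190:370,::-1],None,fx=2.8,fy=2.8,interpolation=cv2.INTER_CUBIC))
E
```

```text
t 7.83 pos [ 0.4912 -0.1264  0.2607] yaxis 93.9 z [-0.018 -0.004 -1.   ] F [ 0.1 -1.  -0.2] op 0.0352
```

View pics/w7.png

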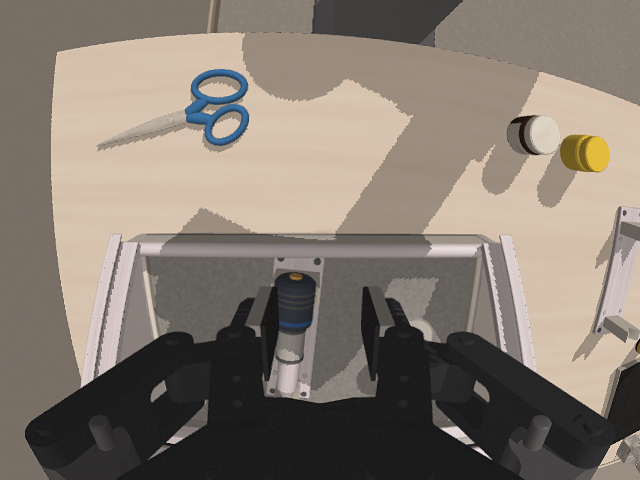

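View pics/s7.png

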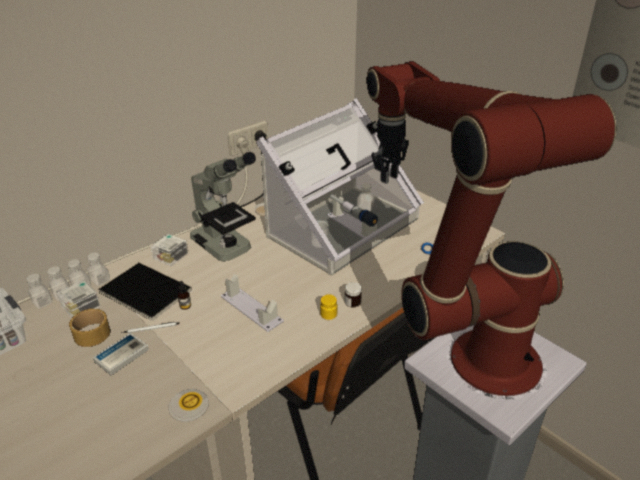

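View pics/c7.png

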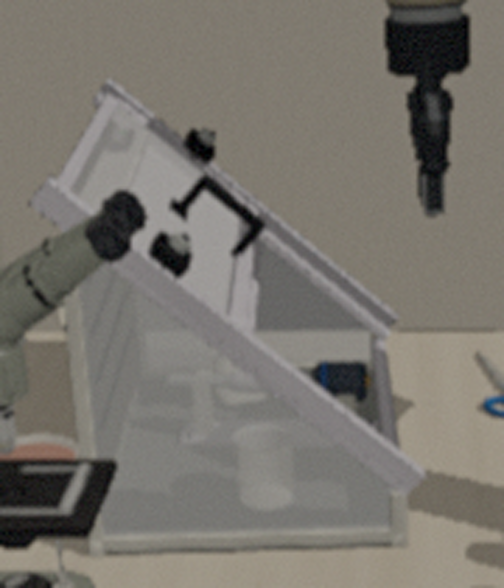

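```bash
python3 - <<'E'
from h import *
s=load('s7')['frame'][...,::-1];w=load('w7')['frame'][...,::-1]
cv2.imwrite('pics/c8.png',cv2.resize(s[175:245,310:410],None,fx=8,fy=8,interpolation=cv2.INTER_CUBIC))
cv2.imwrite('pics/c9.png',cv2.resize(w[240:420,230:400],None,fx=3.3,fy=3.3,interpolation=cv2.INTER_CUBIC))
E
```

```text
(no output)
```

View pics/c8.png

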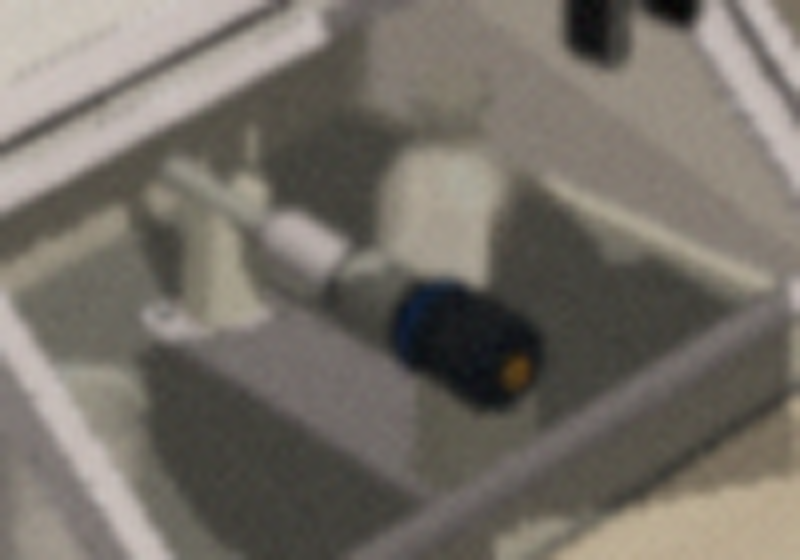

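View pics/c9.png

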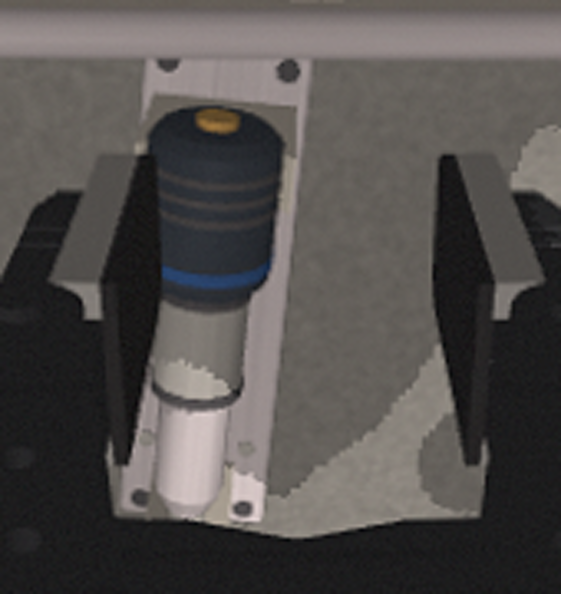

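```bash
python3 - <<'E'
from h import *
s=load('s7');w=load('w7')
c8=lambda x,y:(310+x/8-.5,175+y/8-.5)
c9=lambda x,y:(230+x/3.3-.5,240+y/3.3-.5)
for n,a,b in [('nub',(517,372),(218,120)),('-20',(400,312),(203,298)),('+20',(345,268),(197,388)),('60?',(270,225),(190,500))]:
    x,r=tri([ray(s,*c8(*a)),ray(w,*c9(*b),True)]);print(n,x.round(4),np.round(r,4))
# scene depth along axis
for a in [(517,372),(470,345),(400,312),(372,288),(345,268),(300,245),(240,205),(190,175)]:
    u,v=c8(*a); p=depth(s,round(u),round(v)); print(p.round(4))
# wrist depth
rz=w['range_z'];print((rz>0).mean())
for a in [(218,120),(215,180),(203,298),(200,345),(197,388),(192,450)]:
    u,v=c9(*a); z=rz[round(v),round(u)]; o,d=ray(w,u,v,True); dc=w['extrinsics'][:3,:3].T@d; print('w',(o+d*z/dc[2]).round(4))
# lateral depth wrist boundaries: collar edges
for l,r,z in [((160,330),(243,330),.08),((150,180),(282,180),.08),((160,450),(225,450),.08)]:
    print(onz(w,*c9(*l),z,True).round(4),onz(w,*c9(*r),z,True).round(4))
E
```

```text
nub [ 0.547  -0.1467  0.0712] [0.0002 0.0002]
-20 [ 0.609  -0.1483  0.0672] [0.0012 0.0012]
+20 [ 0.6395 -0.1487  0.0726] [0.0017 0.0017]
60? [ 0.6844 -0.1501  0.0719] [0.0007 0.0007]
[ 0.5455 -0.1447  0.0726]
[ 0.5596 -0.1328  0.0819]
[ 0.5923 -0.1315  0.0813]
[ 0.6169 -0.1388  0.0811]
[ 0.6324 -0.1412  0.0802]
[ 0.6623 -0.1444  0.0762]
[ 0.7023 -0.1522  0.0733]
[ 0.7348 -0.152   0.0738]
0.9922916666666667
w [ 0.5459 -0.1464  0.0749]
w [ 0.5578 -0.1456  0.0909]
w [ 0.5963 -0.1476  0.0885]
w [ 0.6141 -0.1481  0.0855]
w [ 0.6313 -0.1487  0.0827]
w [ 0.6568 -0.1497  0.0801]
[ 0.6131 -0.1607  0.08  ] [ 0.6109 -0.1356  0.08  ]
[ 0.5638 -0.1648  0.08  ] [ 0.5609 -0.127   0.08  ]
[ 0.6579 -0.1599  0.08  ] [ 0.6559 -0.1392  0.08  ]
```

Sash stays up (handle at the same place in d7). Horn axis is at about (.615,−.148,.070). With the tool upright, the gripper body (±38 mm) would foul the raised handle, whose lower end is at x≈.64, z≈.23. A few degrees of forward tilt would clear it. I'll first check the geometry and the reach.

```bash
python3 - <<'E'
from h import *
w=load('w7');d=load('d7');s=load('s7')
# handle low end in raised state, from side depth and scene depth
for im,n,(x0,x1,y0,y1) in [(d,'side',(250,290,140,175)),(s,'scene',(322,356,140,172))]:
    hsv=cv2.cvtColor(im['frame'],cv2.COLOR_RGB2HSV); m=np.zeros(hsv.shape[:2],bool); m[y0:y1,x0:x1]=hsv[y0:y1,x0:x1,2]<60
    P=np.array([depth(im,x,y,0) for y,x in zip(*np.nonzero(m)) if im['range_z'][y,x]>0]); P=P[abs(P[:,1]+.125)<.02]
    print(n,len(P),P.min(0).round(3),P.max(0).round(3)); print(P[np.argsort(P[:,0])[:6]].round(3).tolist())
o=ctrl.get_obs();print(np.round(o['q'],3))
E
```

```text
side 171 [ 0.644 -0.131  0.21 ] [ 0.725 -0.108  0.284]
[[0.644, -0.123, 0.24], [0.644, -0.125, 0.237], [0.645, -0.127, 0.233], [0.646, -0.118, 0.236], [0.647, -0.121, 0.238], [0.647, -0.126, 0.239]]
scene 125 [ 0.638 -0.136  0.214] [ 0.727 -0.11   0.284]
[[0.638, -0.124, 0.24], [0.638, -0.116, 0.236], [0.641, -0.126, 0.242], [0.641, -0.123, 0.239], [0.644, -0.122, 0.242], [0.645, -0.122, 0.248]]
[-0.393 -0.237  1.844 -0.01   1.56  -2.03 ]
```

Confirmed (handle end x≈.642). Since moves are rebased on the measured pose, a pose beyond reach may leave a tilt; testing that high in free air.

{"name": "jog_arm", "arguments": {
  "steps": [
    {"dx":-0.2,"dy":0.2,"dz":1.0,"twist":0},
    {"dx":-0.4,"dy":0.4,"dz":2.0,"twist":0},
    {"dx":-0.6,"dy":0.6,"dz":3.0,"twist":0},
    {"dx":-0.8,"dy":0.8,"dz":4.0,"twist":0},
    {"dx":-1.0,"dy":1.0,"dz":5.0,"twist":0}
  ]
}}

```text
t: 8.6
tool_pos: [0.4286, -0.0646, 0.5604]
tool_rot: [0.105, -3.118, 0.0]
contact_force: [0.5, -0.4, 0.6]
opening: 0.0353
```

{"name": "jog_arm", "arguments": {
  "steps": [
    {"dx":0,"dy":0,"dz":1.0,"twist":0},
    {"dx":0,"dy":0,"dz":2.0,"twist":0},
    {"dx":0,"dy":0,"dz":3.0,"twist":0},
    {"dx":0,"dy":0,"dz":4.0,"twist":0},
    {"dx":0,"dy":0,"dz":5.0,"twist":0}
  ]
}}

```text
t: 9.22
tool_pos: [0.4278, -0.064, 0.8612]
tool_rot: [0.107, -3.13, 0.007]
contact_force: [-41.3, 13.9, -2.6]
opening: 0.035
```

```bash
python3 - <<'E'
from h import *
o,M=st(); print(np.round(o['q'],3))
E
```

```text
t 9.22 pos [ 0.4278 -0.064   0.8612] yaxis 93.92 z [-0.01  -0.005 -1.   ] F [-41.3  13.9  -2.6] op 0.035
[-0.316  0.089  0.44  -0.015  2.62  -1.968]
```

```bash
python3 - <<'E'
from h import *
o,M=st(); print(np.round(o['q'],5),o['effort'],o['dq'])
E
```

```text
t 9.22 pos [ 0.4278 -0.064   0.8612] yaxis 93.92 z [-0.01  -0.005 -1.   ] F [-41.3  13.9  -2.6] op 0.035
[-0.31598  0.08948  0.44007 -0.01493  2.6201  -1.96801] [ 3.11178938e-01 -3.34428871e+01 -1.66927367e+01  1.20820358e-02
 -3.22920782e-01  2.48094590e-02] [ 0.0054074   1.07617183 -2.20237014 -0.03253829 -0.0342869  -0.02840867]
```

{"name": "jog_arm", "arguments": {
  "steps": [
    {"dx":0,"dy":0,"dz":0.15,"twist":0},
    {"dx":0,"dy":0,"dz":0.3,"twist":0}
  ]
}}

```text
t: 9.48
tool_pos: [0.4268, -0.0636, 0.867]
tool_rot: [-0.108, 3.134, -0.015]
contact_force: [1.2, 0.0, -0.5]
opening: 0.035
```

```bash
python3 - <<'E'
from h import *
o,M=st(); print(np.round(o['q'],5),o['dq'].round(3))
E
```

```text
t 9.47 pos [ 0.4268 -0.0636  0.867 ] yaxis 93.96 z [ 0.006 -0.01  -1.   ] F [ 1.2  0.  -0.5] op 0.035
[-0.31601  0.09349  0.42071 -0.01471  2.61891 -1.96867] [-0.004 -0.007  0.03  -0.001 -0.003 -0.003]
```

Free-air test works: at the q5 end the tool is tilting forward (z_x −0.018→+0.006) with no overshoot when slow. Continue slowly.

{"name": "jog_arm", "arguments": {
  "steps": [
    {"dx":0,"dy":0,"dz":0.2,"twist":0},
    {"dx":0,"dy":0,"dz":0.4,"twist":0},
    {"dx":0,"dy":0,"dz":0.6,"twist":0},
    {"dx":0,"dy":0,"dz":0.8,"twist":0},
    {"dx":0,"dy":0,"dz":1.0,"twist":0}
  ]
}}

```text
t: 10.1
tool_pos: [0.4226, -0.0635, 0.8831]
tool_rot: [-0.107, 3.093, -0.038]
contact_force: [-0.1, -0.8, -0.7]
opening: 0.0353
```

```bash
python3 - <<'E'
from h import *
o,M=st(); print(np.round(o['q'],5),o['dq'].round(3))
E
```

```text
t 10.1 pos [ 0.4226 -0.0635  0.8831] yaxis 93.93 z [ 0.047 -0.023 -0.999] F [-0.1 -0.8 -0.7] op 0.0353
[-0.31873  0.10535  0.36534 -0.01455  2.61901 -1.97147] [-0.005  0.021 -0.089  0.    -0.001 -0.004]
```

{"name": "jog_arm", "arguments": {
  "steps": [
    {"dx":0.0,"dy":0.8,"dz":0.1,"twist":0},
    {"dx":-0.1,"dy":1.7,"dz":0.2,"twist":0},
    {"dx":-0.25,"dy":2.6,"dz":0.4,"twist":0},
    {"dx":-0.5,"dy":3.6,"dz":0.6,"twist":0},
    {"dx":-0.8,"dy":4.5,"dz":0.8,"twist":0}
  ]
}}

```text
t: 10.72
tool_pos: [0.3749, 0.1948, 0.89]
tool_rot: [-0.107, 3.062, -0.026]
contact_force: [0.5, 0.1, 0.5]
opening: 0.035
```

```bash
python3 - <<'E'
from h import *
o,M=st(); print(np.round(o['q'],5),o['dq'].round(3))
E
```

```text
t 10.72 pos [0.3749 0.1948 0.89  ] yaxis 93.97 z [ 0.078 -0.014 -0.997] F [0.5 0.1 0.5] op 0.035
[ 0.32871  0.10755  0.3449  -0.07779  2.61877 -1.3809 ] [ 1.001  0.099 -0.113 -0.086 -0.003  0.916]
```

{"name": "jog_arm", "arguments": {
  "steps": [
    {"dx":0,"dy":0.0,"dz":0.25,"twist":0},
    {"dx":0,"dy":0.0,"dz":0.5,"twist":0},
    {"dx":0,"dy":0.0,"dz":0.8,"twist":0},
    {"dx":0,"dy":0,"dz":1.1,"twist":0},
    {"dx":0,"dy":0,"dz":1.4,"twist":0}
  ]
}}

```text
t: 11.35
tool_pos: [0.3695, 0.189, 0.9096]
tool_rot: [-0.104, 3.009, -0.007]
contact_force: [-0.4, -0.3, -0.3]
opening: 0.0349
```

```bash
python3 - <<'E'
from h import *
o,M=st(); print(np.round(o['q'],5),o['dq'].round(3))
E
```

```text
t 11.35 pos [0.3695 0.189  0.9096] yaxis 93.94 z [ 0.13  -0.    -0.991] F [-0.4 -0.3 -0.3] op 0.0349
[ 0.32132  0.12157  0.27536 -0.08291  2.61906 -1.39323] [-0.006  0.009 -0.071 -0.004 -0.    -0.02 ]
```

```bash
python3 - <<'E'
from h import *
s=load('s7');w=load('w7')
for n,u,v in [('flask',364,202),('flask front',367,208),('flask top',366,195)]: print(n,depth(s,u,v).round(3))
rz=w['range_z']
for u,v in [(425,325),(432,335),(415,330),(430,320)]:
    z=rz[v,u];o,d=ray(w,u,v,True);dc=w['extrinsics'][:3,:3].T@d;print('w',(o+d*z/dc[2]).round(3))
w2=load('w2')
for p in [(433,302),(418,302),(448,302)]: print('beaker rim', onz(w2,*p,.076,True).round(3))
E
```

```text
flask [ 0.672 -0.232  0.047]
flask front [ 0.664 -0.238  0.025]
flask top [ 0.673 -0.241  0.069]
w [0.613 0.002 0.032]
w [0.613 0.005 0.055]
w [ 0.478 -0.098  0.305]
w [0.617 0.016 0.009]
beaker rim [ 0.598 -0.022  0.076]
beaker rim [ 0.599 -0.038  0.076]
beaker rim [ 0.598 -0.007  0.076]
```

Tilt is now 7.5° forward, enough for >10 mm clearance. Going back down, opening to ~60 mm, jaws turned to the horn's yaw (−2°).

{"name": "jog_arm", "arguments": {
  "steps": [
    {"dx":0.1,"dy":-0.6,"dz":-0.75,"twist":0},
    {"dx":0.2,"dy":-1.2,"dz":-1.5,"twist":-0.1},
    {"dx":0.3,"dy":-1.8,"dz":-2.25,"twist":-0.2},
    {"dx":0.4,"dy":-2.4,"dz":-3.0,"twist":-0.3},
    {"dx":0.5,"dy":-3.0,"dz":-3.8,"twist":-0.5}
  ],
  "gripper": 75
}}

```text
t: 11.98
tool_pos: [0.3992, 0.0075, 0.6801]
tool_rot: [0.03, 3.01, -0.016]
contact_force: [1.1, -0.1, 0.8]
opening: 0.0601
```

{"name": "jog_arm", "arguments": {
  "steps": [
    {"dx":0.15,"dy":-0.5,"dz":-0.85,"twist":0},
    {"dx":0.3,"dy":-1.0,"dz":-1.7,"twist":0},
    {"dx":0.5,"dy":-1.5,"dz":-2.55,"twist":0},
    {"dx":0.7,"dy":-2.0,"dz":-3.4,"twist":0},
    {"dx":0.85,"dy":-2.5,"dz":-4.2,"twist":0}
  ]
}}

```text
t: 12.6
tool_pos: [0.45, -0.1438, 0.426]
tool_rot: [0.031, 3.01, -0.016]
contact_force: [0.2, 0.2, 1.2]
opening: 0.06
```

```bash
python3 - <<'E'
from h import *
o,M=st(); print(np.round(o['q'],3))
E
```

```text
t 12.6 pos [ 0.45   -0.1438  0.426 ] yaxis 88.77 z [ 0.13  -0.012 -0.991] F [0.2 0.2 1.2] op 0.06
[-0.498 -0.441  1.727  0.053  1.734 -2.036]
```

{"name": "jog_arm", "arguments": {
  "steps": [
    {"dx":0.3,"dy":0,"dz":-0.8,"twist":0},
    {"dx":0.7,"dy":0,"dz":-1.6,"twist":0},
    {"dx":1.1,"dy":-0.03,"dz":-2.4,"twist":0},
    {"dx":1.5,"dy":-0.07,"dz":-3.1,"twist":0},
    {"dx":1.6,"dy":-0.07,"dz":-3.3,"twist":0}
  ]
}}

```text
t: 13.22
tool_pos: [0.5447, -0.1476, 0.2237]
tool_rot: [0.032, 3.017, -0.012]
contact_force: [0.0, 0.4, 0.2]
opening: 0.0603
```

```bash
python3 - <<'E'
from h import *
o,M=st(); w=grab('wrist','w8')['frame'][...,::-1]; grab('side','d8')
cv2.imwrite('pics/c10.png',cv2.resize(w[200:440,200:440],None,fx=2.5,fy=2.5,interpolation=cv2.INTER_CUBIC))
E
```

```text
t 13.22 pos [ 0.5447 -0.1476  0.2237] yaxis 88.76 z [ 0.124 -0.009 -0.992] F [0.  0.4 0.2] op 0.0603
```

View pics/c10.png

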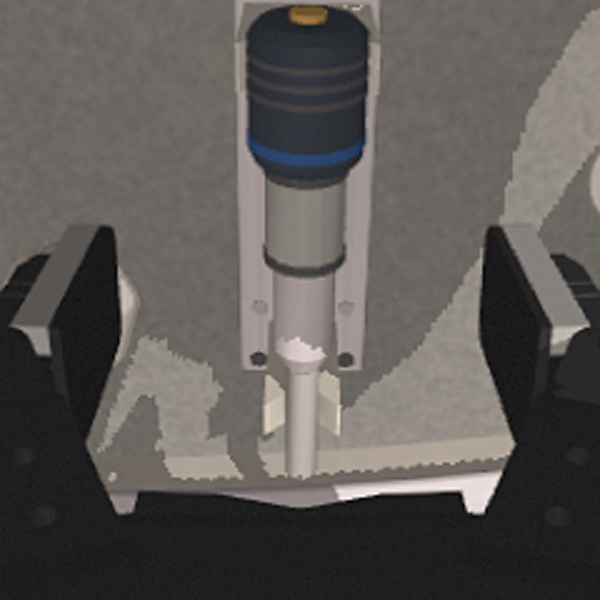

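View pics/d8.png

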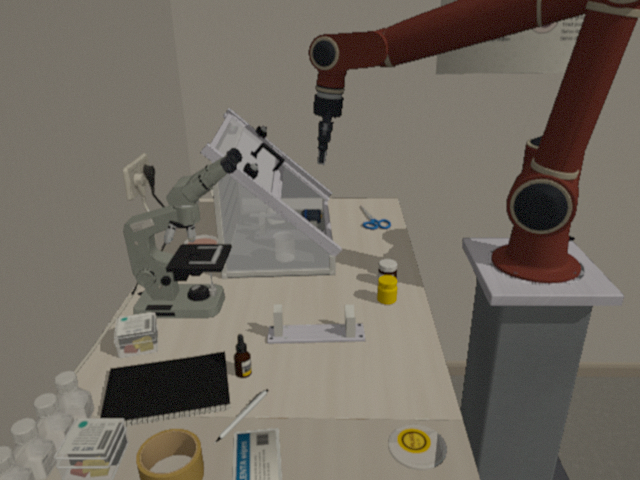

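```bash
python3 - <<'E'
from h import *
w=load('w8');w7=load('w7');rz=w['range_z'];s=load('s7')
c=lambda x,y:(200+x/2.5-.5,200+y/2.5-.5)
c9=lambda x,y:(230+x/3.3-.5,240+y/3.3-.5)
for n,a in [('nub',(308,15)),('-20',(305,180)),('mid',(305,220)),('+20',(304,265)),('60',(303,362)),('rod',(302,420))]:
    u,v=c(*a);z=rz[round(v),round(u)];o,d=ray(w,u,v,True);dc=w['extrinsics'][:3,:3].T@d;print(n,(o+d*z/dc[2]).round(4))
for l,r in [((266,215),(345,215)),((250,120),(366,120))]:
    print(onz(w,*c(*l),.07,True).round(4),onz(w,*c(*r),.07,True).round(4))
for n,a,b in [('nub',(308,15),(218,120)),('-20',(305,180),(203,302)),('+20',(304,265),(197,393))]:
    print(n,tri([ray(w,*c(*a),True),ray(w7,*c9(*b),True)]))
E
```

```text
nub [ 0.5458 -0.1467  0.0767]
-20 [ 0.5997 -0.1487  0.0849]
mid [ 0.615  -0.149   0.0846]
+20 [ 0.6332 -0.1497  0.0842]
60 [ 0.6782 -0.151   0.0816]
rod [ 0.712  -0.1521  0.0767]
[ 0.6211 -0.163   0.07  ] [ 0.6216 -0.135   0.07  ]
[ 0.5843 -0.167   0.07  ] [ 0.5851 -0.1279  0.07  ]
nub (array([ 0.54890877, -0.14676429,  0.06651081]), [np.float64(2.1162328278524327e-05), np.float64(2.1162328278602996e-05)])
-20 (array([ 0.60923668, -0.14883474,  0.06671604]), [np.float64(0.0001996827700354969), np.float64(0.000199682770035595)])
+20 (array([ 0.65414058, -0.15032323,  0.05055854]), [np.float64(0.00036290687533825026), np.float64(0.0003629068753382868)])
```

{"name": "jog_arm", "arguments": {
  "steps": [
    {"dx":0.2,"dy":-0.02,"dz":-0.7,"twist":0},
    {"dx":0.45,"dy":-0.02,"dz":-1.3,"twist":0},
    {"dx":0.75,"dy":-0.02,"dz":-1.8,"twist":0},
    {"dx":0.95,"dy":-0.02,"dz":-2.2,"twist":0},
    {"dx":1.0,"dy":-0.02,"dz":-2.3,"twist":0}
  ]
}}

```text
t: 13.95
tool_pos: [0.6058, -0.1495, 0.0894]
tool_rot: [0.032, 3.013, -0.015]
contact_force: [-0.4, -0.3, -0.2]
opening: 0.0603
```

```bash
python3 - <<'E'
from h import *
o,M=st(); w=grab('wrist','w9')['frame'][...,::-1]; d=grab('side','d9')['frame'][...,::-1]
cv2.imwrite('pics/c11.png',np.hstack([cv2.resize(w[200:440,200:440],(400,400)),cv2.resize(d[80:290,190:370],(343,400),interpolation=cv2.INTER_CUBIC)]))
E
```

```text
t 13.95 pos [ 0.6058 -0.1495  0.0894] yaxis 88.76 z [ 0.128 -0.011 -0.992] F [-0.4 -0.3 -0.2] op 0.0603
```

View pics/c11.png

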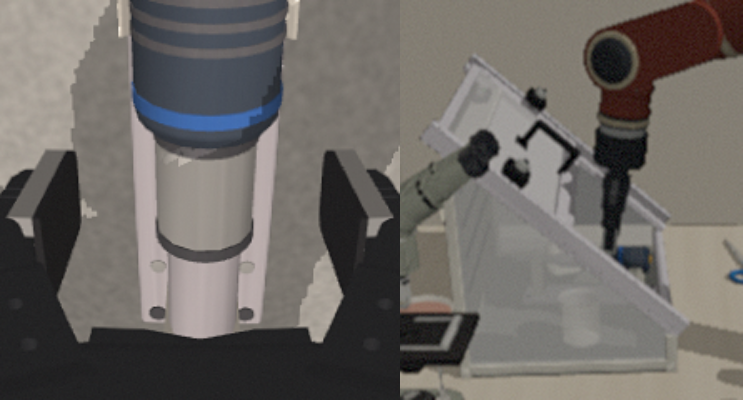

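{"name": "jog_arm", "arguments": {
  "steps": [
    {"dx":0.06,"dy":0.02,"dz":-0.25,"twist":0},
    {"dx":0.13,"dy":0.02,"dz":-0.5,"twist":0},
    {"dx":0.17,"dy":0.02,"dz":-0.61,"twist":0},
    {"dx":0.17,"dy":0.02,"dz":-0.61,"twist":0}
  ]
}}

```text
t: 14.55
tool_pos: [0.6156, -0.1481, 0.0523]
tool_rot: [0.032, 3.014, -0.014]
contact_force: [-0.6, -0.1, 0.5]
opening: 0.0604
```

```bash
python3 - <<'E'
from h import *
o,M=st(); w=grab('wrist','w10')['frame'][...,::-1]; d=grab('side','d10')['frame'][...,::-1]
cv2.imwrite('pics/c12.png',np.hstack([cv2.resize(w[160:440,180:460],(400,400)),cv2.resize(d[80:290,190:370],(343,400),interpolation=cv2.INTER_CUBIC)]))
E
```

```text
t 14.55 pos [ 0.6156 -0.1481  0.0523] yaxis 88.76 z [ 0.127 -0.011 -0.992] F [-0.6 -0.1  0.5] op 0.0604
```

View pics/c12.png

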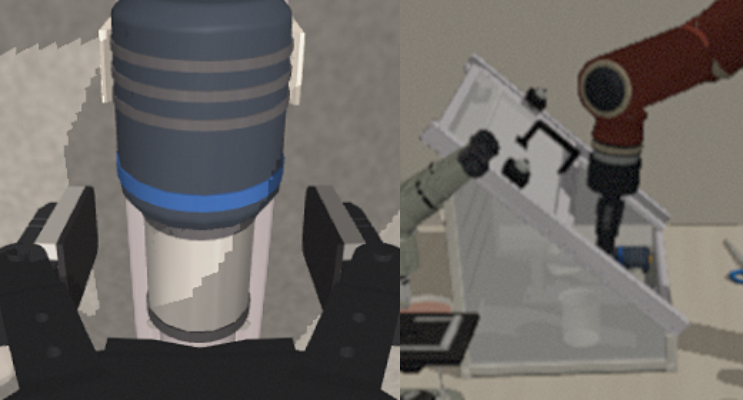

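{"name": "jog_arm", "arguments": {
  "steps": [
    {"dx":0,"dy":0,"dz":0,"twist":0},
    {"dx":0,"dy":0,"dz":0,"twist":0},
    {"dx":0,"dy":0,"dz":0,"twist":0},
    {"dx":0,"dy":0,"dz":0,"twist":0}
  ],
  "gripper": 255,
  "newtons": 60
}}

```text
t: 15.15
tool_pos: [0.6166, -0.1485, 0.0544]
tool_rot: [0.032, 3.011, -0.015]
contact_force: [-1.9, 1.5, 4.8]
opening: 0.0265
```

{"name": "jog_arm", "arguments": {
  "steps": [
    {"dx":0,"dy":0,"dz":0.08,"twist":0},
    {"dx":0,"dy":0,"dz":0.18,"twist":0},
    {"dx":0,"dy":0,"dz":0.18,"twist":0}
  ],
  "newtons": 90
}}

```text
t: 15.52
tool_pos: [0.6165, -0.1484, 0.0651]
tool_rot: [0.032, 3.011, -0.015]
contact_force: [-0.1, -0.2, -3.3]
opening: 0.0255
```

```bash
python3 - <<'E'
from h import *
o,M=st(); print(o['wrist_torque'].round(2)); w=grab('wrist','w11')['frame'][...,::-1]; d=grab('side','d11')['frame'][...,::-1]
cv2.imwrite('pics/c13.png',np.hstack([cv2.resize(w[160:440,180:460],(400,400)),cv2.resize(d[80:290,190:370],(343,400),interpolation=cv2.INTER_CUBIC)]))
E
```

```text
t 15.53 pos [ 0.6165 -0.1484  0.0651] yaxis 88.76 z [ 0.13  -0.012 -0.991] F [-0.1 -0.2 -3.3] op 0.0255
[ 0.02  0.14 -0.01]
```

View pics/c13.png

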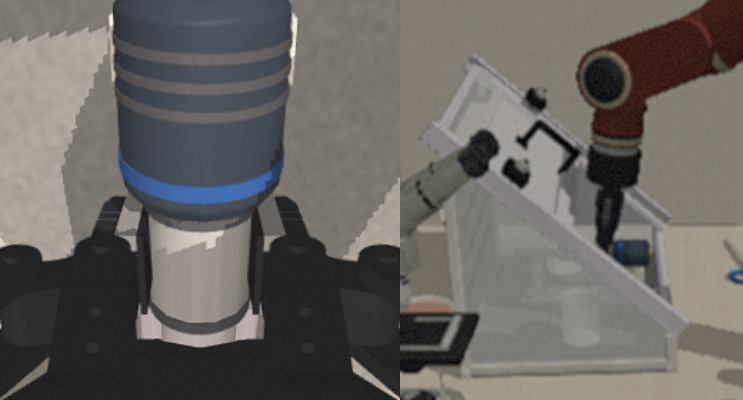

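```bash
python3 - <<'E'
from h import *
s=load('s7')['frame'][...,::-1];w=load('w1')['frame'][...,::-1];d=load('d9')['frame'][...,::-1]
cv2.imwrite('pics/c14.png',cv2.resize(s[265:340,212:292],None,fx=8,fy=8,interpolation=cv2.INTER_CUBIC))
cv2.imwrite('pics/c15.png',cv2.resize(w[190:370,490:600],None,fx=4.5,fy=3.3,interpolation=cv2.INTER_CUBIC))
cv2.imwrite('pics/c16.png',cv2.resize(d[295:350,260:372],None,fx=7,fy=7,interpolation=cv2.INTER_CUBIC))
E
```

```text
(no output)
```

View pics/c14.png

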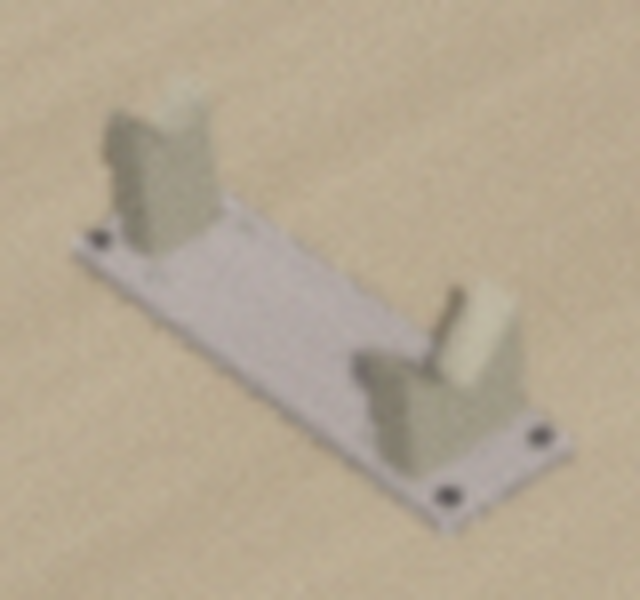

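View pics/c15.png

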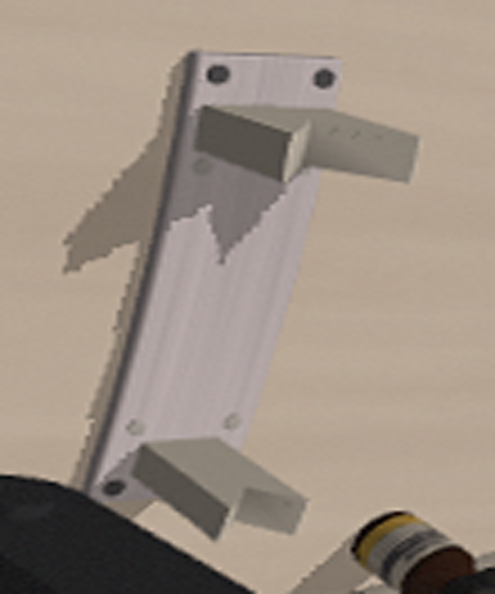

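View pics/c16.png

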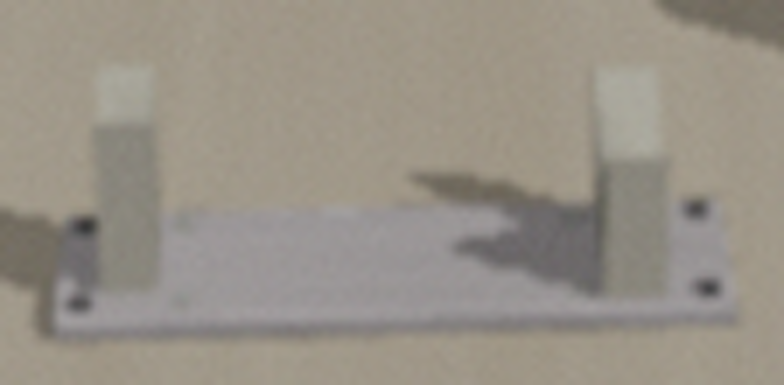

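```bash
python3 - <<'E'
from h import *
s=load('s7');w=load('w1');d=load('d9')
cs=lambda x,y:(212+x/8-.5,265+y/8-.5); cw=lambda x,y:(490+x/4.5-.5,190+y/3.3-.5); cd=lambda x,y:(260+x/7-.5,295+y/7-.5)
z=.008
print('scene');[print(n,onz(s,*cs(*p),z).round(4)) for n,p in dict(farL=(100,238),nearL=(448,497),nearR=(541,437),cornNL=(443,530),cornNR=(572,450),cornFL=(75,242)).items()]
print('wrist');[print(n,onz(w,*cw(*p),z,True).round(4)) for n,p in dict(nearR=(218,74),nearL=(324,78),farR=(115,487)).items()]
print('side');[print(n,onz(d,*cd(*p),z).round(4)) for n,p in dict(farR=(84,227),farL=(78,302),nearR=(697,209),nearL=(708,288)).items()]
# block edge tops
print('wide top corners tri');
print('wideL(+y) top near/outer', tri([ray(s,*cs(362,365)),ray(d,*cd(660,158))]))
print('depth plate', [depth(d,*map(round,cd(x,260))).round(4).tolist() for x in (300,400)])
print('blocktops depth',depth(s,*map(round,cs(490,320))).round(4),depth(s,*map(round,cs(185,110))).round(4))
E
```

```text
scene
farL [0.6346 0.347  0.008 ]
nearL [0.4541 0.3376 0.008 ]
nearR [0.456  0.2981 0.008 ]
cornNL [0.4432 0.3481 0.008 ]
cornNR [0.4445 0.2945 0.008 ]
cornFL [0.6386 0.3545 0.008 ]
wrist
nearR [0.4567 0.2977 0.008 ]
nearL [0.4545 0.3377 0.008 ]
farR [0.6361 0.3077 0.008 ]
side
farR [0.6383 0.3089 0.008 ]
farL [0.6357 0.3469 0.008 ]
nearR [0.4572 0.298  0.008 ]
nearL [0.4555 0.3383 0.008 ]
wide top corners tri
wideL(+y) top near/outer (array([0.47047281, 0.35509929, 0.06313061]), [np.float64(0.0003950559252964848), np.float64(0.00039505592529644505)])
depth plate [[0.5741, 0.3249, 0.0068], [0.5436, 0.3251, 0.0071]]
blocktops depth [0.4745 0.301  0.0495] [0.6178 0.3172 0.0585]
```

```bash
python3 - <<'E'
from h import *
d=load('d9');s=load('s7')
cd=lambda x,y:(260+x/7-.5,295+y/7-.5);cs=lambda x,y:(212+x/8-.5,265+y/8-.5)
for p in [(605,293),(665,291),(98,287),(159,284),(55,322),(735,310)]: print(p,onz(d,*cd(*p),.008).round(4))
for p in [(412,475),(525,408),(155,255),(218,212)]: print('s',p,onz(s,*cs(*p),.008).round(4))
# V bottom scene near face: wide V bottom z=? height 56-? axis 60; r20 90deg: bottom= 60-28.3=31.7
print(onz(s,*cs(437,375),.0317).round(4)); print(onz(s,*cs(160,137),.060-.0092).round(4))
E
```

```text
(605, 293) [0.485  0.3411 0.008 ]
(665, 291) [0.4679 0.3399 0.008 ]
(98, 287) [0.6308 0.3394 0.008 ]
(159, 284) [0.6133 0.3378 0.008 ]
(55, 322) [0.6412 0.3567 0.008 ]
(735, 310) [0.4483 0.349  0.008 ]
s (412, 475) [0.4699 0.3399 0.008 ]
s (525, 408) [0.4703 0.2932 0.008 ]
s (155, 255) [0.6146 0.3383 0.008 ]
s (218, 212) [0.6188 0.3092 0.008 ]
[0.4805 0.3199 0.0317]
[0.6197 0.3281 0.0508]
```

{"name": "jog_arm", "arguments": {
  "steps": [
    {"dx":-0.1,"dy":0,"dz":0.3,"twist":0},
    {"dx":-0.35,"dy":0.01,"dz":0.65,"twist":0},
    {"dx":-1.0,"dy":0.02,"dz":0.85,"twist":0},
    {"dx":-1.7,"dy":0.03,"dz":1.0,"twist":0},
    {"dx":-2.4,"dy":0.04,"dz":1.2,"twist":0}
  ]
}}

```text
t: 16.25
tool_pos: [0.4708, -0.1458, 0.1378]
tool_rot: [0.031, 3.011, -0.016]
contact_force: [-0.5, 0.0, -3.0]
opening: 0.0258
```

```bash
python3 - <<'E'
from h import *
o,M=st(); print(o['wrist_torque'].round(2)); d=grab('side','d12')['frame'][...,::-1];s=grab('scene','s12')['frame'][...,::-1]
cv2.imwrite('pics/c17.png',np.hstack([cv2.resize(s[90:270,240:450],(450,386)),cv2.resize(d[80:290,190:370],(343,386),interpolation=cv2.INTER_CUBIC)]))
E
```

```text
t 16.25 pos [ 0.4708 -0.1458  0.1378] yaxis 88.77 z [ 0.13  -0.012 -0.992] F [-0.5  0.  -3. ] op 0.0258
[-0.07  0.18  0.02]
```

View pics/c17.png

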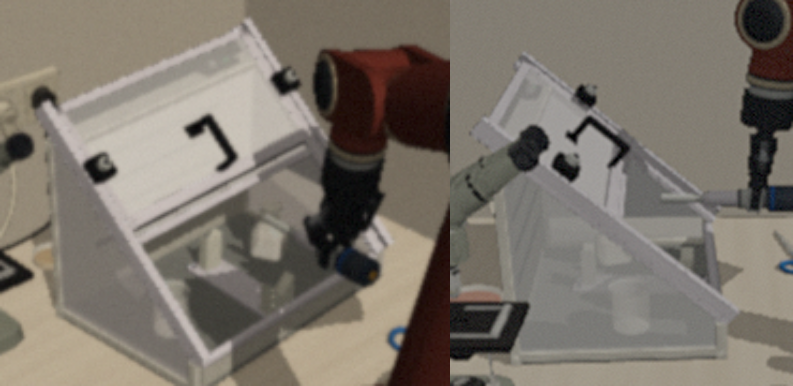

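Horn is out, level, sash still up. Raise and back, then across to over the rest.

{"name": "jog_arm", "arguments": {
  "steps": [
    {"dx":-0.4,"dy":0,"dz":0.5,"twist":0},
    {"dx":-0.8,"dy":0.1,"dz":1.1,"twist":0},
    {"dx":-0.8,"dy":0.7,"dz":1.3,"twist":0.1},
    {"dx":-0.8,"dy":1.4,"dz":1.3,"twist":0.2},
    {"dx":-0.8,"dy":2.1,"dz":1.3,"twist":0.3}
  ]
}}

```text
t: 16.98
tool_pos: [0.4219, -0.0189, 0.2177]
tool_rot: [-0.045, 3.007, -0.013]
contact_force: [-0.1, 0.2, -3.9]
opening: 0.025
```

{"name": "jog_arm", "arguments": {
  "steps": [
    {"dx":0,"dy":0.7,"dz":0,"twist":0.1},
    {"dx":0.1,"dy":1.4,"dz":0,"twist":0.2},
    {"dx":0.2,"dy":2.1,"dz":0,"twist":0.2},
    {"dx":0.3,"dy":2.8,"dz":0,"twist":0.2},
    {"dx":0.4,"dy":3.5,"dz":0,"twist":0.2}
  ]
}}

```text
t: 17.6
tool_pos: [0.4461, 0.1929, 0.2187]
tool_rot: [-0.098, 3.004, -0.008]
contact_force: [-0.0, -0.4, -3.2]
opening: 0.026
```

```bash
python3 - <<'E'
from h import *
o,M=st()
E
```

```text
t 17.6 pos [0.4461 0.1929 0.2187] yaxis 93.69 z [ 0.135 -0.001 -0.991] F [-0.  -0.4 -3.2] op 0.026
```

{"name": "jog_arm", "arguments": {
  "steps": [
    {"dx":0.3,"dy":0.5,"dz":0,"twist":0},
    {"dx":0.6,"dy":1.0,"dz":-0.2,"twist":0},
    {"dx":0.9,"dy":1.6,"dz":-0.6,"twist":0},
    {"dx":1.25,"dy":2.15,"dz":-1.2,"twist":0},
    {"dx":1.25,"dy":2.15,"dz":-1.5,"twist":0}
  ]
}}

```text
t: 18.23
tool_pos: [0.5209, 0.3234, 0.1263]
tool_rot: [-0.101, 3.007, -0.009]
contact_force: [0.0, -0.4, -4.8]
opening: 0.0258
```

```bash
python3 - <<'E'
from h import *
o,M=st(); w=grab('wrist','w13')['frame'][...,::-1]; d=grab('side','d13')['frame'][...,::-1];s=grab('scene','s13')['frame'][...,::-1]
cv2.imwrite('pics/c18.png',np.hstack([cv2.resize(s[255:345,200:300],(400,360),interpolation=cv2.INTER_CUBIC),cv2.resize(d[260:350,250:350],(400,360),interpolation=cv2.INTER_CUBIC)]))
E
```

```text
t 18.23 pos [0.5209 0.3234 0.1263] yaxis 93.79 z [ 0.132 -0.002 -0.991] F [ 0.  -0.4 -4.8] op 0.0258
```

View pics/w13.png

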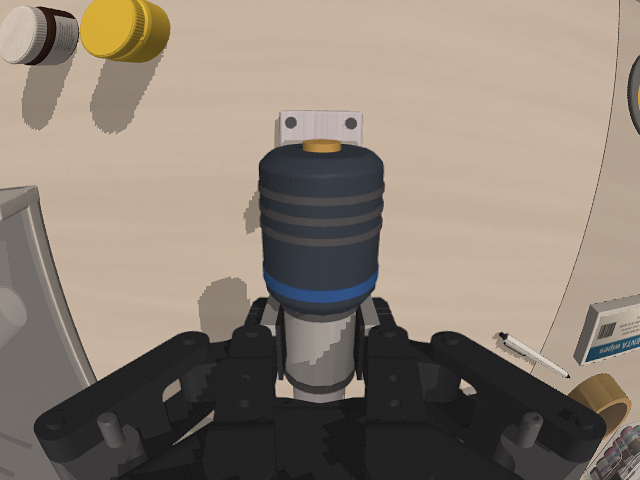

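View pics/c18.png

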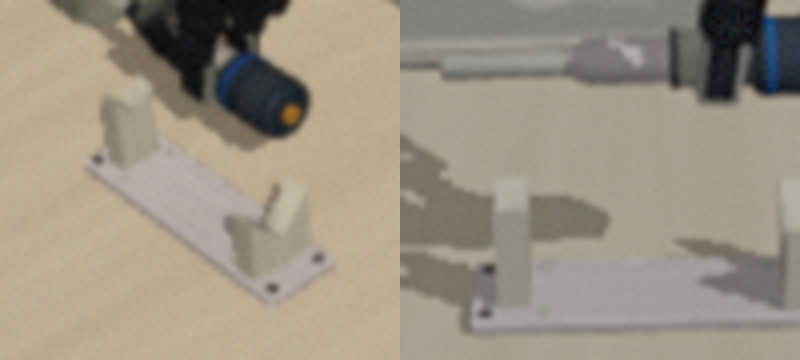

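```bash
python3 - <<'E'
from h import *
w=load('w13');s=load('s13');d=load('d13');rz=w['range_z']
cs=lambda x,y:(200+x/4-.5,255+y/4-.5);cd=lambda x,y:(250+x/4-.5,260+y/4-.5)
print('nub',tri([ray(w,321,146,True),ray(s,*cs(290,113))]))
def wd(u,v):
    z=rz[round(v),round(u)];o,dd=ray(w,u,v,True);dc=w['extrinsics'][:3,:3].T@dd;return (o+dd*z/dc[2]).round(4)
for p in [(321,146),(321,220),(321,280),(320,316),(319,335),(319,360),(319,384),(319,396)]: print(p,wd(*p))
# widths midpoint on axis plane z
for l,r,v in [(260,383,200),(263,379,270),(284,356,335)]:
    a=onz(w,l,v,.143,True);b=onz(w,r,v,.143,True);print(((a+b)/2).round(4))
for p in [(450,63),(500,62),(550,60),(600,55),(650,55)]:
    u,v=cd(*p);print('rod',depth(d,round(u),round(v),0).round(4))
# rod edges vertical in side: top and bottom column scan
for x in (470,530): 
    u=round(cd(x,0)[0]);col=d['range_z'][268:290,u];print(u,col.round(3).tolist())
E
```

```text
nub (array([0.45146187, 0.31813389, 0.14293873]), [np.float64(0.001234318023460231), np.float64(0.0012343180234601243)])
(321, 146) [0.4516 0.3191 0.1479]
(321, 220) [0.4695 0.3204 0.1633]
(321, 280) [0.4887 0.3217 0.1622]
(320, 316) [0.5056 0.3224 0.1563]
(319, 335) [0.5136 0.3226 0.1563]
(319, 360) [0.5248 0.3233 0.1567]
(319, 384) [0.5374 0.3242 0.1564]
(319, 396) [0.5467 0.3247 0.1541]
[0.4697 0.3204 0.143 ]
[0.4954 0.3219 0.143 ]
[0.5239 0.3235 0.143 ]
rod [0.4551 0.3359 0.1447]
rod [ 0.4122  0.0669 -0.0011]
rod [0.3868 0.1294 0.0355]
rod [ 0.3473  0.0561 -0.0013]
rod [ 0.3174  0.0542 -0.0023]
367 [1.3589999675750732, 1.3569999933242798, 1.3489999771118164, 1.343999981880188, 1.3380000591278076, 1.3359999656677246, 1.3309999704360962, 1.3270000219345093, 1.3200000524520874, 1.312999963760376, 1.309999942779541, 1.305999994277954, 1.2999999523162842, 1.2940000295639038, 1.2960000038146973, 1.284999966621399, 1.281999945640564, 1.2829999923706055, 1.2760000228881836, 1.2690000534057617, 1.2649999856948853, 1.2619999647140503]
382 [1.2489999532699585, 1.253999948501587, 1.2580000162124634, 1.25600004196167, 1.2569999694824219, 1.2599999904632568, 1.2549999952316284, 1.2619999647140503, 1.2020000219345093, 1.2020000219345093, 1.1950000524520874, 1.1929999589920044, 1.187999963760376, 1.184000015258789, 1.1770000457763672, 1.1820000410079956, 0.0, 1.1799999475479126, 1.1770000457763672, 1.180999994277954, 1.1829999685287476, 1.180999994277954]
```

```bash
python3 - <<'E'
from h import *
d=load('d13')
cd=lambda x,y:(250+(x-400)/4-.5,260+y/4-.5)
for p in [(450,63),(480,63),(510,62),(540,62),(590,58),(640,58)]:
    u,v=cd(*p);print('rod',depth(d,round(u),round(v),0).round(4))
E
```

```text
rod [0.6466 0.3322 0.1425]
rod [0.6315 0.3304 0.1416]
rod [0.6179 0.3309 0.1418]
rod [0.6042 0.3321 0.1425]
rod [0.579  0.3338 0.1456]
rod [0.5543 0.3305 0.1439]
```

{"name": "jog_arm", "arguments": {
  "steps": [
    {"dx":0,"dy":-0.02,"dz":-0.3,"twist":0},
    {"dx":0,"dy":-0.02,"dz":-0.6,"twist":0},
    {"dx":0,"dy":-0.02,"dz":-0.9,"twist":0},
    {"dx":0,"dy":-0.02,"dz":-1.05,"twist":0},
    {"dx":0,"dy":-0.02,"dz":-1.1,"twist":0}
  ]
}}

```text
t: 19.0
tool_pos: [0.5198, 0.3198, 0.0605]
tool_rot: [-0.098, 3.008, -0.011]
contact_force: [-0.3, -0.4, -3.8]
opening: 0.0254
```

```bash
python3 - <<'E'
from h import *
o,M=st(); w=grab('wrist','w14')['frame'][...,::-1]; d=grab('side','d14')['frame'][...,::-1];s=grab('scene','s14')['frame'][...,::-1]
cv2.imwrite('pics/c19.png',np.hstack([cv2.resize(s[255:345,200:300],(400,360),interpolation=cv2.INTER_CUBIC),cv2.resize(d[270:350,270:370],(400,360),interpolation=cv2.INTER_CUBIC)]))
W=load('w14');rz=W['range_z']
def wd(u,v):
    z=rz[round(v),round(u)];o,dd=ray(W,u,v,True);dc=W['extrinsics'][:3,:3].T@dd;return (o+dd*z/dc[2]).round(4)
for p in [(321,220),(321,280),(319,335),(319,360)]: print(p,wd(*p))
E
```

```text
t 19.0 pos [0.5198 0.3198 0.0605] yaxis 93.68 z [ 0.132 -0.003 -0.991] F [-0.3 -0.4 -3.8] op 0.0254
(321, 220) [0.469  0.317  0.0959]
(321, 280) [0.4877 0.3182 0.0961]
(319, 335) [0.5126 0.3191 0.0904]
(319, 360) [0.5242 0.3198 0.0904]
```

View pics/c19.png

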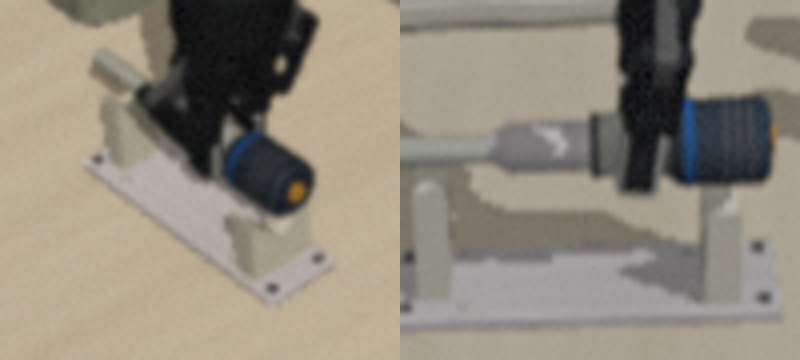

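{"name": "jog_arm", "arguments": {
  "steps": [
    {"dx":0.02,"dy":0.035,"dz":0,"twist":0},
    {"dx":0.02,"dy":0.035,"dz":-0.06,"twist":0},
    {"dx":0.02,"dy":0.035,"dz":-0.12,"twist":0},
    {"dx":0.02,"dy":0.035,"dz":-0.18,"twist":0},
    {"dx":0.02,"dy":0.035,"dz":-0.2,"twist":0}
  ]
}}

```text
t: 19.77
tool_pos: [0.5215, 0.3223, 0.0495]
tool_rot: [-0.098, 3.007, -0.01]
contact_force: [-0.3, -0.3, -4.3]
opening: 0.0258
```

{"name": "jog_arm", "arguments": {
  "steps": [
    {"dx":0,"dy":0,"dz":-0.02,"twist":0},
    {"dx":0,"dy":0,"dz":-0.04,"twist":0},
    {"dx":0,"dy":0,"dz":-0.04,"twist":0}
  ]
}}

```text
t: 20.15
tool_pos: [0.5214, 0.3222, 0.047]
tool_rot: [-0.098, 3.007, -0.01]
contact_force: [0.3, 0.4, -4.5]
opening: 0.0258
```

```bash
python3 - <<'E'
from h import *
o,M=st(); w=grab('wrist','w15')['frame'][...,::-1]; d=grab('side','d15')['frame'][...,::-1];s=grab('scene','s15')['frame'][...,::-1]
cv2.imwrite('pics/c20.png',np.hstack([cv2.resize(s[255:345,200:300],(400,360),interpolation=cv2.INTER_CUBIC),cv2.resize(d[270:350,270:370],(400,360),interpolation=cv2.INTER_CUBIC)]))
W=load('w15');rz=W['range_z']
def wd(u,v):
    z=rz[round(v),round(u)];o,dd=ray(W,u,v,True);dc=W['extrinsics'][:3,:3].T@dd;return (o+dd*z/dc[2]).round(4)
for p in [(321,220),(321,280),(319,335),(319,360)]: print(p,wd(*p))
E
```

```text
t 20.15 pos [0.5214 0.3222 0.047 ] yaxis 93.69 z [ 0.133 -0.002 -0.991] F [ 0.3  0.4 -4.5] op 0.0258
(321, 220) [0.4703 0.3193 0.0831]
(321, 280) [0.4889 0.3205 0.0833]
(319, 335) [0.5148 0.3215 0.0762]
(319, 360) [0.5249 0.3221 0.0778]
```

View pics/c20.png

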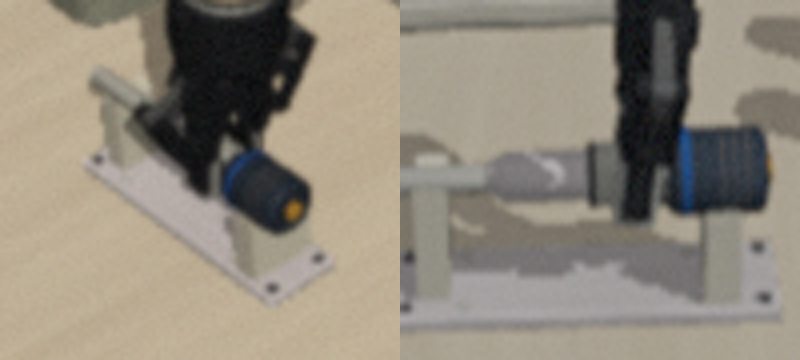

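{"name": "jog_arm", "arguments": {
  "steps": [
    {"dx":0,"dy":0,"dz":-0.02,"twist":0},
    {"dx":0,"dy":0,"dz":-0.04,"twist":0},
    {"dx":0,"dy":0,"dz":-0.04,"twist":0}
  ]
}}

```text
t: 20.68
tool_pos: [0.5217, 0.3222, 0.045]
tool_rot: [-0.098, 3.006, -0.01]
contact_force: [-0.4, -0.8, -3.1]
opening: 0.0256
```

{"name": "jog_arm", "arguments": {
  "steps": [
    {"dx":0,"dy":0,"dz":-0.02,"twist":0},
    {"dx":0,"dy":0,"dz":-0.03,"twist":0},
    {"dx":0,"dy":0,"dz":-0.03,"twist":0}
  ]
}}

```text
t: 21.05
tool_pos: [0.522, 0.322, 0.0446]
tool_rot: [-0.098, 3.006, -0.011]
contact_force: [-5.8, -3.2, 5.2]
opening: 0.0258
```

{"name": "jog_arm", "arguments": {
  "steps": [
    {"dx":0,"dy":0,"dz":0,"twist":0},
    {"dx":0,"dy":0,"dz":0,"twist":0},
    {"dx":0,"dy":0,"dz":0,"twist":0}
  ],
  "gripper": 100
}}

```text
t: 21.42
tool_pos: [0.5224, 0.3223, 0.0449]
tool_rot: [-0.098, 3.005, -0.011]
contact_force: [0.2, -0.3, -0.1]
opening: 0.0522
```

```bash
python3 - <<'E'
from h import *
o,M=st(); w=grab('wrist','w16')['frame'][...,::-1]; d=grab('side','d16')['frame'][...,::-1];s=grab('scene','s16')['frame'][...,::-1]
cv2.imwrite('pics/c21.png',np.hstack([cv2.resize(w[120:440,160:480],(360,360)),cv2.resize(d[270:350,270:370],(400,360),interpolation=cv2.INTER_CUBIC)]))
E
```

```text
t 21.43 pos [0.5224 0.3223 0.0449] yaxis 93.68 z [ 0.134 -0.003 -0.991] F [ 0.2 -0.3 -0.1] op 0.0522
```

View pics/c21.png

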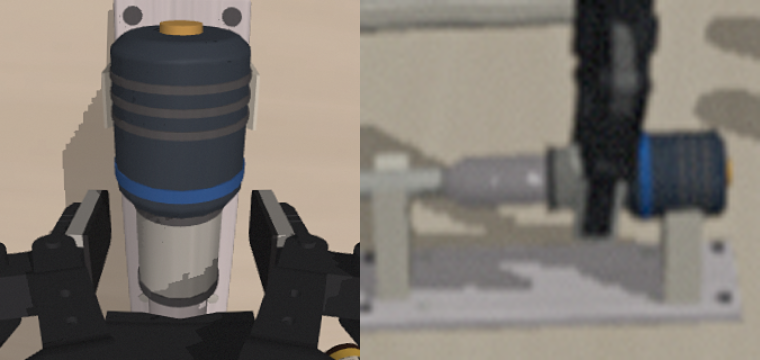

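{"name": "jog_arm", "arguments": {
  "steps": [
    {"dx":-0.05,"dy":0,"dz":0.4,"twist":0},
    {"dx":-0.15,"dy":0,"dz":1.2,"twist":0},
    {"dx":-0.25,"dy":0,"dz":2.1,"twist":0},
    {"dx":-0.3,"dy":0,"dz":3.0,"twist":0},
    {"dx":-0.3,"dy":-0.3,"dz":3.9,"twist":0}
  ]
}}

```text
t: 22.2
tool_pos: [0.5036, 0.3045, 0.2803]
tool_rot: [-0.1, 3.006, -0.01]
contact_force: [0.9, 0.1, -0.4]
opening: 0.0517
```

```bash
python3 - <<'E'
from h import *
o,M=st(); w=grab('wrist','w17')['frame'][...,::-1]; d=grab('side','d17')['frame'][...,::-1];s=grab('scene','s17')['frame'][...,::-1]
cv2.imwrite('pics/c22.png',np.hstack([cv2.resize(s[255:345,200:300],(400,360),interpolation=cv2.INTER_CUBIC),cv2.resize(d[270:350,260:360],(400,360),interpolation=cv2.INTER_CUBIC)]))
cv2.imwrite('pics/c23.png',d[80:400])
E
```

```text
t 22.2 pos [0.5036 0.3045 0.2803] yaxis 93.78 z [ 0.134 -0.002 -0.991] F [ 0.9  0.1 -0.4] op 0.0517
```

View pics/c22.png

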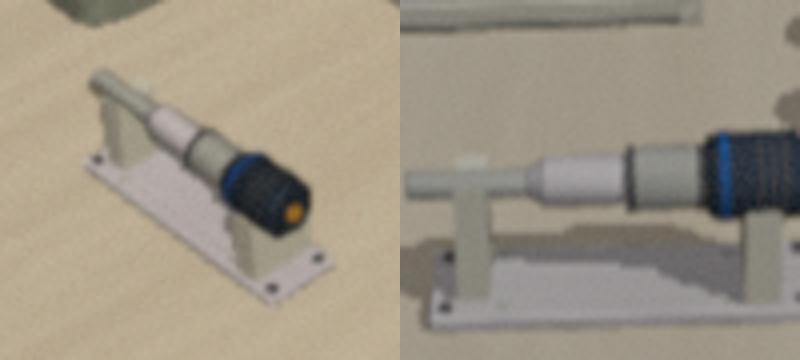

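View pics/w17.png

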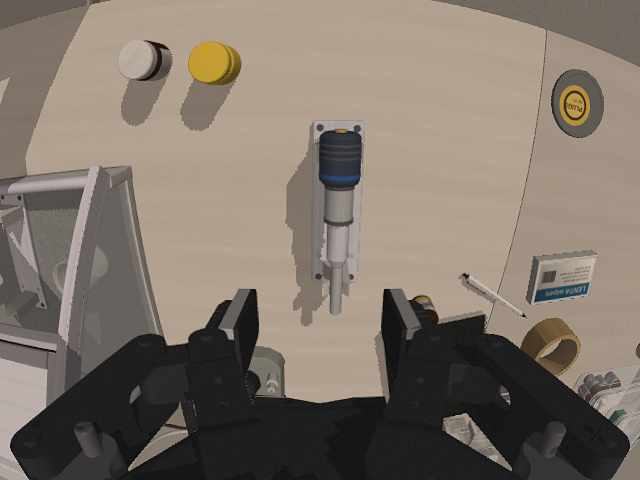

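{"name": "jog_arm", "arguments": {
  "steps": [
    {"dx":0,"dy":-0.7,"dz":0.5,"twist":0},
    {"dx":0,"dy":-1.5,"dz":1.0,"twist":0},
    {"dx":0,"dy":-2.4,"dz":1.3,"twist":0},
    {"dx":0.1,"dy":-3.4,"dz":1.4,"twist":0},
    {"dx":0.2,"dy":-4.4,"dz":1.4,"twist":0}
  ],
  "gripper": 110
}}

```text
t: 22.98
tool_pos: [0.5178, 0.039, 0.3672]
tool_rot: [-0.097, 2.998, -0.005]
contact_force: [0.4, 0.3, -0.7]
opening: 0.0485
```

{"name": "jog_arm", "arguments": {
  "steps": [
    {"dx":0.3,"dy":-0.7,"dz":0,"twist":0},
    {"dx":0.7,"dy":-1.4,"dz":0,"twist":0},
    {"dx":1.2,"dy":-2.0,"dz":0,"twist":0},
    {"dx":1.7,"dy":-2.6,"dz":0,"twist":0},
    {"dx":2.1,"dy":-2.8,"dz":0,"twist":0}
  ]
}}

```text
t: 23.6
tool_pos: [0.6443, -0.131, 0.3642]
tool_rot: [-0.093, 3.002, -0.004]
contact_force: [0.0, 0.4, 0.1]
opening: 0.0481
```

```bash
python3 - <<'E'
from h import *
o,M=st(); grab('wrist','w18'); d=grab('side','d18')
hsv=cv2.cvtColor(d['frame'],cv2.COLOR_RGB2HSV); im=d
E
```

```text
t 23.6 pos [ 0.6443 -0.131   0.3642] yaxis 93.54 z [ 0.138  0.002 -0.99 ] F [0.  0.4 0.1] op 0.0481
```

View pics/w18.png

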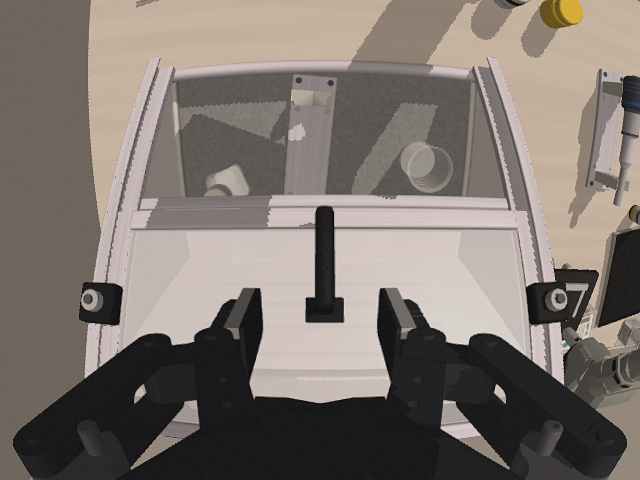

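View pics/d18.png

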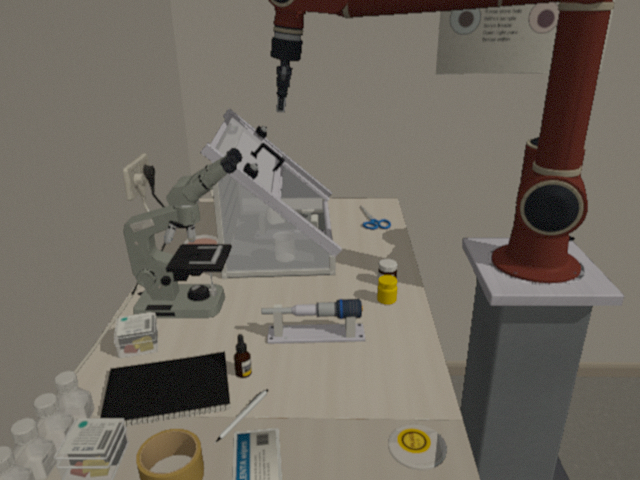

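{"name": "jog_arm", "arguments": {
  "steps": [
    {"dx":0.2,"dy":0.07,"dz":-0.5,"twist":0.03},
    {"dx":0.35,"dy":0.07,"dz":-1.1,"twist":0.03},
    {"dx":0.45,"dy":0.07,"dz":-1.7,"twist":0.03},
    {"dx":0.45,"dy":0.07,"dz":-2.0,"twist":0.03},
    {"dx":0.45,"dy":0.07,"dz":-2.05,"twist":0.03}
  ]
}}

```text
t: 24.32
tool_pos: [0.6704, -0.1253, 0.2386]
tool_rot: [-0.103, 3.006, -0.001]
contact_force: [0.4, 0.3, 0.1]
opening: 0.048
```

```bash
python3 - <<'E'
from h import *
o,M=st(); w=grab('wrist','w19')['frame'][...,::-1]; d=grab('side','d19')['frame'][...,::-1]
cv2.imwrite('pics/c24.png',np.hstack([cv2.resize(w[160:440,180:460],(400,400)),cv2.resize(d[100:200,220:320],(400,400),interpolation=cv2.INTER_CUBIC)]))
E
```

```text
t 24.32 pos [ 0.6704 -0.1253  0.2386] yaxis 93.91 z [ 0.134  0.004 -0.991] F [0.4 0.3 0.1] op 0.048
```

View pics/c24.png

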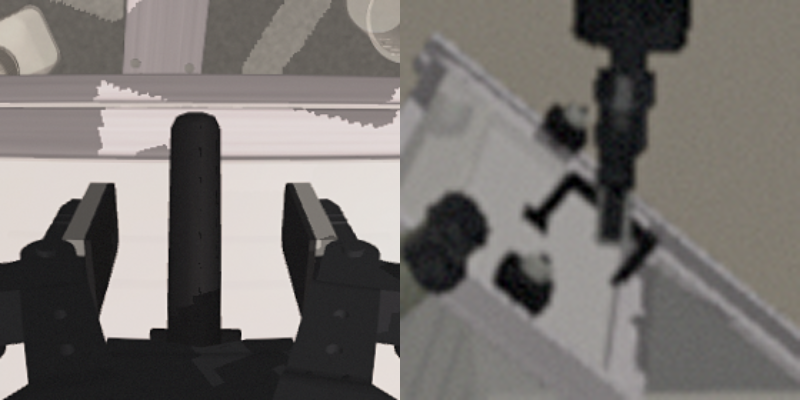

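{"name": "jog_arm", "arguments": {
  "steps": [
    {"dx":0,"dy":-0.02,"dz":0,"twist":0},
    {"dx":0,"dy":-0.02,"dz":0,"twist":0},
    {"dx":0,"dy":-0.02,"dz":0,"twist":0},
    {"dx":0,"dy":-0.02,"dz":0,"twist":0}
  ],
  "gripper": 255,
  "newtons": 90
}}

```text
t: 24.92
tool_pos: [0.6718, -0.1267, 0.2436]
tool_rot: [-0.103, 3.0, -0.002]
contact_force: [-4.5, 2.4, 5.7]
opening: 0.0125
```

{"name": "jog_arm", "arguments": {
  "steps": [
    {"dx":-0.1,"dy":-0.007,"dz":-0.09,"twist":0},
    {"dx":-0.28,"dy":-0.02,"dz":-0.25,"twist":0},
    {"dx":-0.46,"dy":-0.03,"dz":-0.415,"twist":0},
    {"dx":-0.64,"dy":-0.043,"dz":-0.577,"twist":0},
    {"dx":-0.8,"dy":-0.054,"dz":-0.72,"twist":0}
  ]
}}

```text
t: 25.55
tool_pos: [0.6253, -0.1298, 0.2016]
tool_rot: [-0.102, 2.994, -0.002]
contact_force: [4.4, 1.3, 1.7]
opening: 0.0118
```

```bash
python3 - <<'E'
from h import *
o,M=st(); d=grab('side','d20')['frame'][...,::-1]
cv2.imwrite('pics/c25.png',cv2.resize(d[80:290,190:370],(514,600),interpolation=cv2.INTER_CUBIC))
E
```

```text
t 25.55 pos [ 0.6253 -0.1298  0.2016] yaxis 93.88 z [ 0.145  0.003 -0.989] F [4.4 1.3 1.7] op 0.0118
```

View pics/c25.png

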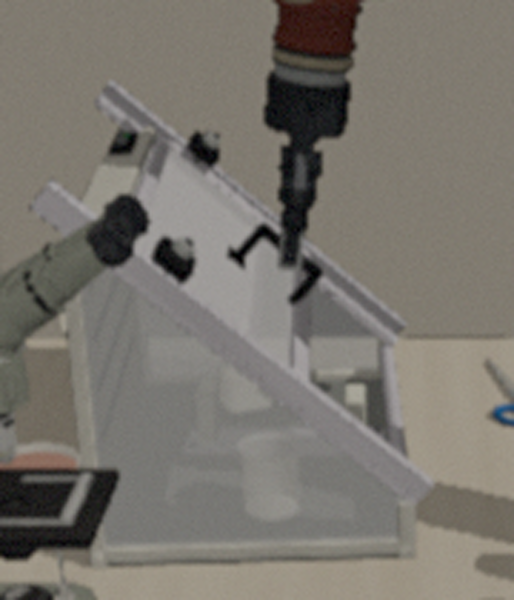

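{"name": "jog_arm", "arguments": {
  "steps": [
    {"dx":-0.17,"dy":-0.012,"dz":-0.153,"twist":0},
    {"dx":-0.34,"dy":-0.023,"dz":-0.307,"twist":0},
    {"dx":-0.51,"dy":-0.034,"dz":-0.46,"twist":0},
    {"dx":-0.68,"dy":-0.046,"dz":-0.613,"twist":0},
    {"dx":-0.85,"dy":-0.057,"dz":-0.767,"twist":0}
  ]
}}

```text
t: 26.22
tool_pos: [0.571, -0.1333, 0.1527]
tool_rot: [-0.102, 3.0, -0.002]
contact_force: [-3.4, 0.4, -0.2]
opening: 0.0119
```

{"name": "jog_arm", "arguments": {
  "steps": [
    {"dx":-0.15,"dy":-0.01,"dz":-0.135,"twist":0},
    {"dx":-0.3,"dy":-0.02,"dz":-0.27,"twist":0},
    {"dx":-0.45,"dy":-0.03,"dz":-0.405,"twist":0},
    {"dx":-0.55,"dy":-0.037,"dz":-0.5,"twist":0},
    {"dx":-0.6,"dy":-0.04,"dz":-0.54,"twist":0}
  ]
}}

```text
t: 26.85
tool_pos: [0.5346, -0.1357, 0.1198]
tool_rot: [-0.102, 3.001, -0.001]
contact_force: [-3.0, 0.8, -1.2]
opening: 0.0122
```

```bash
python3 - <<'E'
from h import *
o,M=st(); print(np.linalg.norm(o['tool_pos']-np.array([.6718,-.1267,.2436])))
d=grab('side','d21')['frame'][...,::-1]
cv2.imwrite('pics/c26.png',cv2.resize(d[80:290,190:370],(514,600),interpolation=cv2.INTER_CUBIC))
E
```

```text
t 26.85 pos [ 0.5346 -0.1357  0.1198] yaxis 93.86 z [ 0.139  0.004 -0.99 ] F [-3.   0.8 -1.2] op 0.0122
0.1850106308423871
```

View pics/c26.png

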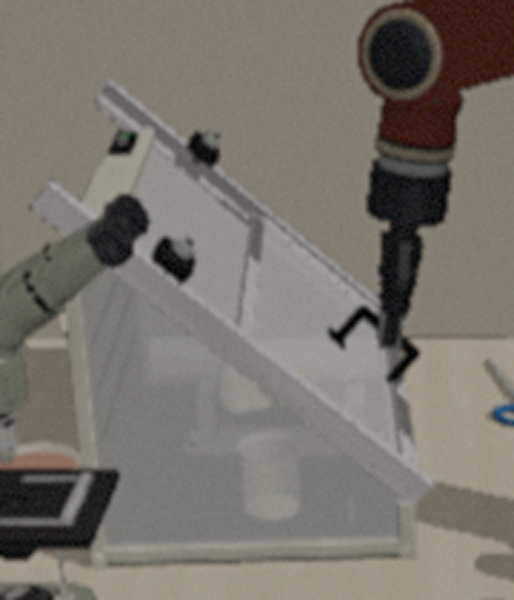

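Held, about 10 mm left. Ease the last stretch until it bottoms.

{"name": "jog_arm", "arguments": {
  "steps": [
    {"dx":-0.04,"dy":-0.003,"dz":-0.036,"twist":0},
    {"dx":-0.08,"dy":-0.005,"dz":-0.072,"twist":0},
    {"dx":-0.1,"dy":-0.007,"dz":-0.09,"twist":0},
    {"dx":-0.1,"dy":-0.007,"dz":-0.09,"twist":0}
  ]
}}

```text
t: 27.4
tool_pos: [0.5281, -0.1362, 0.1139]
tool_rot: [-0.102, 3.002, -0.001]
contact_force: [-4.1, 0.0, -1.6]
opening: 0.0125
```

{"name": "jog_arm", "arguments": {
  "steps": [
    {"dx":-0.04,"dy":-0.003,"dz":-0.036,"twist":0},
    {"dx":-0.06,"dy":-0.004,"dz":-0.055,"twist":0},
    {"dx":-0.06,"dy":-0.004,"dz":-0.055,"twist":0}
  ]
}}

```text
t: 27.78
tool_pos: [0.5273, -0.1363, 0.1132]
tool_rot: [-0.101, 2.994, -0.002]
contact_force: [4.4, 4.9, 4.6]
opening: 0.0123
```

{"name": "jog_arm", "arguments": {
  "steps": [
    {"dx":-0.04,"dy":-0.003,"dz":-0.036,"twist":0},
    {"dx":-0.06,"dy":-0.004,"dz":-0.055,"twist":0},
    {"dx":-0.06,"dy":-0.004,"dz":-0.055,"twist":0}
  ]
}}

```text
t: 28.15
tool_pos: [0.5275, -0.1363, 0.1133]
tool_rot: [-0.101, 2.985, -0.002]
contact_force: [7.0, 5.5, 4.9]
opening: 0.0118
```

```bash
python3 - <<'E'
from h import *
o,M=st(); print(np.linalg.norm(o['tool_pos']-np.array([.6718,-.1267,.2436])))
E
```

```text
t 28.15 pos [ 0.5275 -0.1363  0.1133] yaxis 93.83 z [ 0.155  0.004 -0.988] F [7.  5.5 4.9] op 0.0118
0.1946851882199639
```

Force reversed and the sash no longer moves: it's at the stop. Release and back off.

{"name": "jog_arm", "arguments": {
  "steps": [
    {"dx":0,"dy":0,"dz":0,"twist":0},
    {"dx":0,"dy":0,"dz":0,"twist":0},
    {"dx":0,"dy":0,"dz":0,"twist":0}
  ],
  "gripper": 110
}}

```text
t: 28.52
tool_pos: [0.5272, -0.1365, 0.113]
tool_rot: [-0.101, 2.985, -0.003]
contact_force: [-0.1, -0.4, -0.2]
opening: 0.0485
```

{"name": "jog_arm", "arguments": {
  "steps": [
    {"dx":-0.05,"dy":0,"dz":0.4,"twist":0},
    {"dx":-0.15,"dy":0,"dz":1.1,"twist":0},
    {"dx":-0.4,"dy":0,"dz":1.8,"twist":0},
    {"dx":-0.7,"dy":0,"dz":2.6,"twist":0},
    {"dx":-1.0,"dy":0,"dz":3.0,"twist":0}
  ]
}}

```text
t: 29.15
tool_pos: [0.4673, -0.137, 0.2963]
tool_rot: [-0.101, 2.981, -0.007]
contact_force: [0.6, -0.0, 0.1]
opening: 0.0486
```

{"name": "jog_arm", "arguments": {
  "steps": [
    {"dx":0,"dy":0,"dz":0,"twist":0},
    {"dx":0,"dy":0,"dz":0,"twist":0}
  ]
}}

```text
t: 29.4
tool_pos: [0.4672, -0.137, 0.2951]
tool_rot: [-0.1, 2.982, -0.006]
contact_force: [0.6, -0.2, -0.6]
opening: 0.0481
```

```bash
python3 - <<'E'
from h import *
o,M=st(); grab('wrist','w22');d=grab('side','d22');s=grab('scene','s22')
for im,n,(x0,x1,y0,y1) in [(d,'side',(300,345,180,220)),(load('d2'),'side start',(300,345,180,220))]:
    hsv=cv2.cvtColor(im['frame'],cv2.COLOR_RGB2HSV); m=np.zeros(hsv.shape[:2],bool); m[y0:y1,x0:x1]=hsv[y0:y1,x0:x1,2]<60
    P=np.array([depth(im,x,y,0) for y,x in zip(*np.nonzero(m)) if im['range_z'][y,x]>0]); P=P[abs(P[:,1]+.13)<.03]
    print(n,len(P),np.median(P,0).round(4), [int(k.mean()*10) for k in np.nonzero(m)])
E
```

```text
t 29.4 pos [ 0.4672 -0.137   0.2951] yaxis 93.81 z [ 0.157  0.001 -0.988] F [ 0.6 -0.2 -0.6] op 0.0481
side 151 [ 0.5278 -0.1295  0.1254] [2004, 3252]
side start 155 [ 0.5276 -0.1301  0.1251] [2005, 3252]
```

View pics/d22.png

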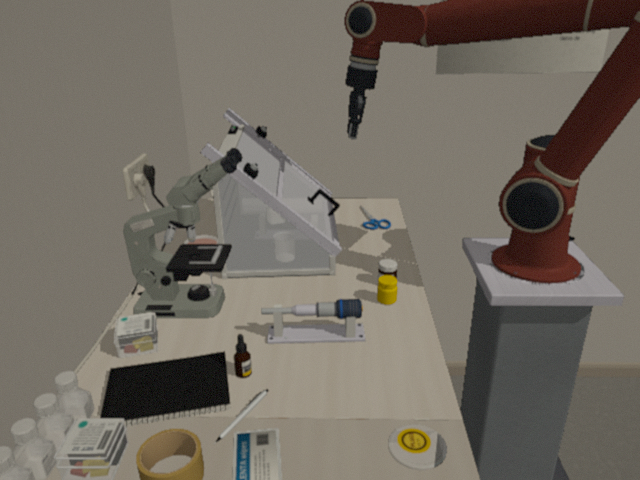

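View pics/s22.png

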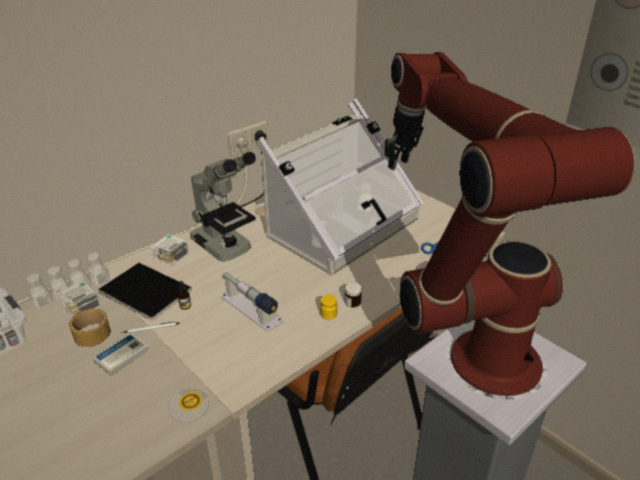

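View pics/w22.png

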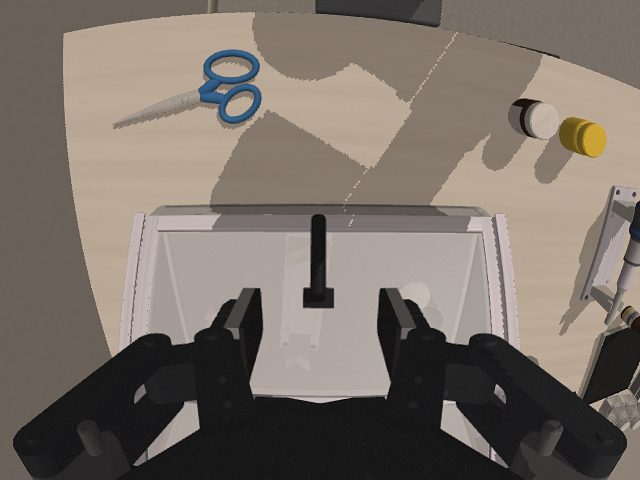

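The handle is back at its starting pixels and depth, so the sash is shut. The horn lies in the rest at (315,310) in the side view, and the jar, dropper, beaker and yellow jar have not moved. Handing in.

```bash
python3 -c "
from h import *
print(ctrl.finish_job()); st()"
```

```text
the job is handed in; nothing more can be done
None
the job is handed in; nothing more can be done
```

I raised the sash about 195 mm and it stayed up by itself. I took the horn by its collar, aiming within about 3 mm of the balance point, carried it out level and laid it in the bench rest with the fat end on the wide V-block. I then led the sash down, still gripped, to its stop. The job was handed in at about 29.5 s.

**Last checks**
- **Sash:** the handle is back within about 0.5 mm of where it started, and the force reversed when the sash reached the stop.
- **Horn:** it sits in both V-blocks. Just before it touched, its axis was level to about 1 mm and lined up with the rest to about 1 mm and 0.2°.
- **Bystanders:** the jar, dropper, beaker and yellow look-alike showed no visible shift in the pictures. I did not measure this, and the flask is only dimly seen through the pane.
- **Robot:** it stands clear with zero contact force.

**What did not go smoothly**
- **Tilt:** an upright gripper would have hit the raised handle, so I tilted the tool about 7.5° forward, by moving to the edge of its reach high in free air.
- **Joint 5 at its limit:** in that move joint 5 read up to 2.6201, against a stated limit of 2.62. A 41 N force reading came as it stopped there, with nothing visibly in contact. I did the rest of that move slowly.
- **Handle grip:** my first grip was too shallow, and I retook it before lifting.
- **Refused call:** one move call was refused by validation and had no effect.

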